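# Unstack the tea things into their cut-out rests

### The arm

A 6-joint arm with a two-finger parallel gripper is mounted at the origin on a cart in front of the work surface, level with it; the furniture and walls round the work are solid. World frame = base frame: x ahead of the robot, y to its left, z up, the work surface at z = 0. Lengths are in m, angles in degrees, forces in N, time in s.
With the tool pointing down it reaches from about 0.3 to 0.775 m from the base axis. Payload 14.6 kg.
Tool frame: the origin (TCP) lies midway between the tips of the shut fingers; the grasp point (between the pads) lies 19 mm behind it (arm.pinch_z is the distance from the TCP to the grasp point, in m); z points along the fingers, y is the direction in which the jaws open and shut (so a half turn about z gives the same grasp; the last joint's range is limited). The gripper opens to 85 mm and grips with 20 to 120 N. Pads are 22 mm wide; open, the fingers measure 114 mm over their backs; the gripper's body (76 mm by 85 mm) begins 54 mm behind the grasp point. The pads swing forward as they close: fully open they stand 13 mm farther back than shut.
Start: joints at [62.59, 17.183, 87.147, -0, 75.671, -3.816], TCP at [0.22, 0.504, 0.231] pointing down, gripper open.
Joint ranges: [-173.82, 173.82], [-45.26, 126.66], [13.44, 144.39], [-59.66, 239.66], [0, 175.72], [-146.38, 146.38]. Speed limits (degrees/s): [127.2, 127.2, 147.25, 180, 180, 180].

### API

Orientations are given as [roll, pitch, yaw] about the fixed x, y, z axes, in that order (R = Rz(yaw) Ry(pitch) Rx(roll)).
In Python, from plant import arm, vision, job gives the robot as it stands.
- The arm moves only by the tool arm_command, never from a script. Its argument "steps" is a list of rows, each a list of 3 entries, a list of its own where there are three numbers: the shift along the tool's x, y, z in cm, then the turn, a rotation vector about the tool's x, y, z in degrees, then the closure, from 0 (fully open) to 1 (shut). A call has 1 to 12 rows; each row is the pose to reach, as a shift and turn from the pose commanded when the call began, along the tool's axes at that moment; what a row does not reach only later rows make up. A row lasts 1/10 s, in which the tool goes at most 50 mm and 8.59 degrees, less where a joint would pass 70% of its speed; a pose out of reach is approached as far as the arm can. A call with a gripper value outside its range is refused whole. The fingers move at their own pace and stop on an object; "force" is the grip in N (left out, the last holds). Time passes only in rows, so rows that repeat a pose let the fingers close. It gives the time, the measured TCP pose, the force and the opening at its end, in the units of the state.
- arm.state(): the state, without advancing time (a new reading comes with each control period).
- vision.grab_frame(name): name is "scene" or "side" or "wrist"; returns a dict with "frame" (384x512x3 uint8, red, green, blue), "range_z" (384x512 float32, m along the optical axis (not along the pixel's ray), 0 where there is no reading), "vfov" (degrees; the focal length in pixels is half the picture's height over the tangent of half this angle, whatever the lens; pixels are square), "cx", "cy" (the principal point, pixels), "extrinsics" (4x4, takes a point from world to camera coordinates). Camera axes: x right, y up, looking along -z (the intrinsics and any distortion apply to the point x, -y, -z); pixel columns grow to the right and rows downward; lengths in m; the calibration is good to about 2 mm. The wrist camera is an equidistant fisheye: a pixel r from the principal point sees the ray r / f radians off the axis. A picture is of the moment at which its call begins.
- job.job_done(): hands the job in, once; it reports no verdict.
The state is a dict: "time_s": time; "qpos": joint angles; "joint_velocities": joint speeds; "joint_efforts": joint torques, N m; "tcp_pos": TCP position; "tcp_rot": TCP orientation; "ft_force": force on the tool from outside, world axes, zero at the start; "wrist_torque": the same for the moment, N m; "gripper_width": finger opening in m.
Only numpy, scipy, OpenCV 4.12 (cv2) and the standard library are available. Lean on these libraries where they do the work, as an engineer would, in place of code of your own. Each camera call takes 0.05 s, during which the arm holds its last target.

### The job

The tea things were piled up in two stacks to clear the worktop. Take the stacks apart and stand each thing upright and fully down in the wooden rest whose cut-out has its outline: the oblong tin, the square caddy, the honey jar (large round) and the brown jar with the blue cap (small round). Do not tip anything over, and leave the pepper mill and the spice jar where they are.

Things in the scene. Friction and masses are not known exactly. Their poses are not given: they have to be found in the camera images.
- oblong_tin_centre (a point): Oblong plain metal tin with an overlapping lid, closed and rigid, flat top, 120 x 56 mm and 45 mm high, about 0.2 kg; it stands on the worktop with the honey jar on top of it. This point is its centre, 22.5 mm above its underside. x along its long side, y across its 56 mm width, z up.
- square_caddy_centre (a point): Square plain metal tea caddy with an overlapping lid, closed and rigid, flat top, 60 x 60 mm and 60 mm high, about 0.2 kg; it stands on the worktop with the brown jar on top of it. This point is its centre, 30 mm above its underside. x and y square to its sides, z up.
- honey_jar_centre (a point): Round glass jar of honey with a dark flat lid, 65 mm in diameter, 86 mm high, 0.33 kg, standing loosely on the oblong tin. This point is its centre, 43 mm above its underside. z up its axis.
- cocoa_jar_centre (a point): Small round brown jar with a blue cap, 47 mm in diameter, 88 mm high, 0.09 kg, standing loosely on the square caddy. This point is its centre, 44 mm above its underside. z up its axis.
- rest_oblong_floor (a point): The oblong tin's place: fixed varnished wooden rest, 154 x 90 mm, 14 mm thick, lying on the worktop, with one oblong, 132 x 68 mm, cut-out 8 mm deep (6 mm wider all round than the thing that belongs in it). This point lies at the centre of the cut-out's floor, 6 mm above the worktop and 8 mm below the rest's top. x along the long side of the cut-out, y across it. z up.
- rest_square_floor (a point): The square caddy's place: fixed varnished wooden rest, 98 x 98 mm, 14 mm thick, lying on the worktop, with one square, 72 x 72 mm, cut-out 8 mm deep (6 mm wider all round than the thing that belongs in it). This point lies at the centre of the cut-out's floor, 6 mm above the worktop and 8 mm below the rest's top. x and y square to the sides of the cut-out. z up.
- rest_large_round_floor (a point): The honey jar's place: fixed varnished wooden rest, 98 x 98 mm, 14 mm thick, lying on the worktop, with one large round, 77 mm diameter, cut-out 8 mm deep (6 mm wider all round than the thing that belongs in it). This point lies at the centre of the cut-out's floor, 6 mm above the worktop and 8 mm below the rest's top. x and y along the rest's sides. z up.
- rest_small_round_floor (a point): The brown jar's place: fixed varnished wooden rest, 98 x 98 mm, 14 mm thick, lying on the worktop, with one small round, 59 mm diameter, cut-out 8 mm deep (6 mm wider all round than the thing that belongs in it). This point lies at the centre of the cut-out's floor, 6 mm above the worktop and 8 mm below the rest's top. x and y along the rest's sides. z up.
- pepper_mill_centre (a point): Bystander: loose dark wooden pepper mill, 58 mm in diameter, 170 mm high, standing behind the work (wall cabinets overhang there, from about x = 0.6 m on and 0.52 m above the worktop: carry things low and near the front). This point is its centre, 85 mm up. z up its axis.
- spice_jar_centre (a point): Bystander: loose glass spice jar with a dark cap, 45 mm in diameter, 105 mm high, standing at the left. This point is its centre, 52.5 mm up. z up its axis.

How it is judged:
By the outcome, as a careful person would: the job done as asked, in the order asked, and still so for the second after the job is handed in, with the robot touching nothing.
It also fails if it takes over 120 s, if anything falls off the work surface, if the arm or the gripper's body presses on something with over 40 N, if the wrist force passes 120 N, or if a joint passes its speed limit or range.

## Working session

There is one attempt and no reset: what is moved stays moved. The work goes in short steps, Python scripts to look and compute and a tool call to move; the robot and the scene stay as the last step left them, time stands still between calls to the robot, and variables do not carry over. Pictures are saved under pics/ and viewed, and the job is handed in when it is done.

Besides the shell and the picture viewer there is one more tool, called by a JSON object that holds its "op" and its "data". arm_command: Moves the arm, as the interface text tells. Its arguments: {"type":"object","properties":{"steps":{"type":"array","items":{"type":"array"}},"force":{"type":"number"}},"required":["steps"]}

```bash
ls -la; mkdir -p pics
cat > h.py <<'E'
import numpy as np, cv2
from plant import arm, vision, job
def grab(n):
    return vision.grab_frame(n)
def pts(d):
    z=d["range_z"]; H,W=z.shape
    f=H/2/np.tan(np.radians(d["vfov"]/2))
    v,u=np.mgrid[0:H,0:W]
    X=(u-d["cx"])/f*z; Y=-(v-d["cy"])/f*z
    P=np.stack([X,Y,-z,np.ones_like(z)],-1)
    M=np.linalg.inv(d["extrinsics"])
    Q=(P@M.T)[...,:3]; Q[z==0]=np.nan
    return Q
def save(d,name):
    cv2.imwrite("pics/"+name,cv2.cvtColor(d["frame"],cv2.COLOR_RGB2BGR))
E
python3 - <<'E'
from h import *
for n in ["scene","side"]:
    d=grab(n); save(d,n+"0.png"); np.savez(n+"0.npz",P=pts(d),f=d["frame"])
    print(n,d["vfov"],d["cx"],d["cy"],np.linalg.inv(d["extrinsics"]).round(3).tolist(), {k:v for k,v in d.items() if k not in("frame","range_z","extrinsics")})
print(arm.state(), arm.pinch_z)
E
```

```text
total 12
drwxr-xr-x  3 agent agent 4096 Dec  7 02:21 .
drwxr-xr-x 23 root  root  4096 Dec  7 02:21 ..
drwxr-xr-x  2 agent agent 4096 Dec  7 02:21 pics
scene 42.83238551900722 260.1369257348936 196.78410445768498 [[0.796, 0.388, -0.465, -0.237], [-0.605, 0.512, -0.61, -0.9], [0.002, 0.766, 0.642, 1.156], [0.0, 0.0, 0.0, 1.0]] {'vfov': 42.83238551900722, 'cx': 260.1369257348936, 'cy': 196.78410445768498}
side 53.80281727369102 253.03807388942863 196.1110241962402 [[-0.999, 0.031, -0.038, 0.492], [-0.048, -0.466, 0.883, 1.211], [0.01, 0.884, 0.467, 0.663], [0.0, 0.0, 0.0, 1.0]] {'vfov': 53.80281727369102, 'cx': 253.03807388942863, 'cy': 196.1110241962402}
{'time_s': 0.1, 'qpos': array([ 6.25889830e+01,  1.72121182e+01,  8.71752358e+01,  1.61149595e-03,
        7.56695516e+01, -3.81615622e+00]), 'joint_velocities': array([-0.01937269, -0.16250777, -0.06040667,  0.02758252, -0.01452904,
        0.0241182 ]), 'joint_efforts': array([ 1.60474658e-03, -5.44369376e+01, -3.62377596e+01, -4.62384008e-06,
        2.96393700e-03,  1.86403230e-05]), 'tcp_pos': array([0.22005551, 0.50384608, 0.23079231]), 'tcp_rot': array([-1.79943324e+02, -5.34486138e-03,  1.56404737e+02]), 'ft_force': array([ 0.01166981, -0.51160124, -0.39173663]), 'wrist_torque': array([ 0.01728059, -0.04909675, -0.06427205]), 'gripper_width': 0.08529207093940357} 0.0187
```

View pics/scene0.png

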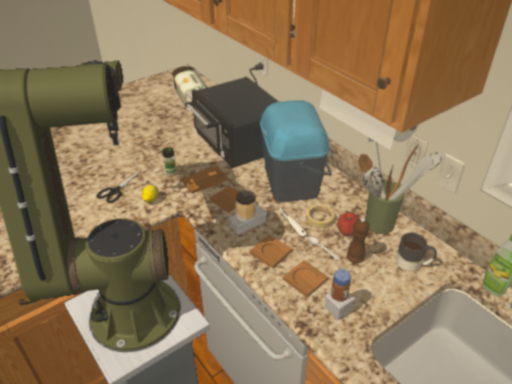

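View pics/side0.png

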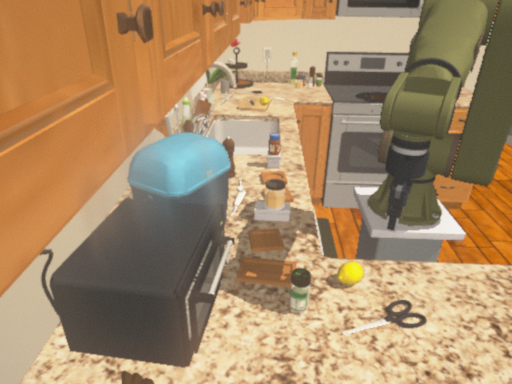

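The scene view shows the honey/tin stack at about (247,212) and the brown-jar/caddy stack at (341,292). The rests are at about (207,178), (228,196), (270,252) and (305,277), the spice jar at (168,160) and the mill at (357,243). Next I'll build a top-down map.

```bash
cat > top.py <<'E'
from h import *
import sys
def topmap(Ps,Fs,x0=0.1,x1=0.8,y0=-0.5,y1=0.6,res=0.002):
    # image: rows = x decreasing (up=+x), columns = y decreasing (left=+y)
    H=int((x1-x0)/res);W=int((y1-y0)/res)
    zi=np.full((H,W),-1.0);im=np.zeros((H,W,3),np.uint8)
    for P,F in zip(Ps,Fs):
        p=P.reshape(-1,3);f=F.reshape(-1,3)
        ok=np.isfinite(p).all(1)&(p[:,2]<0.3)&(p[:,2]>-0.05)
        p=p[ok];f=f[ok];o=np.argsort(p[:,2]);p=p[o];f=f[o]
        r=((x1-p[:,0])/res).astype(int);c=((y1-p[:,1])/res).astype(int)
        k=(r>=0)&(r<H)&(c>=0)&(c<W)
        for rr,cc,zz,ff in zip(r[k],c[k],p[k,2],f[k]):
            if zz>=zi[rr,cc]: zi[rr,cc]=zz;im[rr,cc]=ff
    return zi,im
E
python3 - <<'E'
from top import *
a=np.load("scene0.npz");b=np.load("side0.npz")
for n,d in(("scene",a),("side",b)):
    z,im=topmap([d["P"]],[d["f"]],res=0.0025 if n=="scene" else 0.0025)
    im=im[...,::-1]; im=cv2.resize(im,None,fx=1.8,fy=1.8,interpolation=cv2.INTER_NEAREST)
    for y in np.arange(-0.5,0.61,0.1):
        c=int((0.6-y)/0.0025*1.8);cv2.putText(im,f"{y:.1f}",(c,10),0,0.35,(0,255,255));cv2.line(im,(c,0),(c,im.shape[0]),(0,255,255),1)
    for x in np.arange(0.1,0.81,0.1):
        r=int((0.8-x)/0.0025*1.8);cv2.putText(im,f"{x:.1f}",(0,r),0,0.35,(0,255,0));cv2.line(im,(0,r),(im.shape[1],r),(0,255,0),1)
    cv2.imwrite(f"pics/top_{n}.png",im);print(im.shape)
P=a["P"];
m=np.isfinite(P).all(-1)&(abs(P[...,2])<0.006)&(P[...,0]>0.2)&(P[...,0]<.6)
print(np.median(P[m][:,2]))
E
```

```text
(504, 792, 3)
(504, 792, 3)
0.0024904465905448703
```

View pics/top_scene.png

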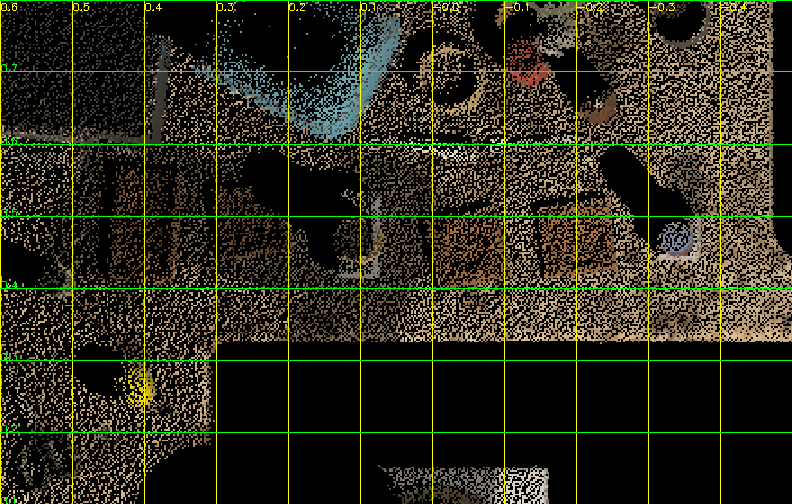

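View pics/top_side.png

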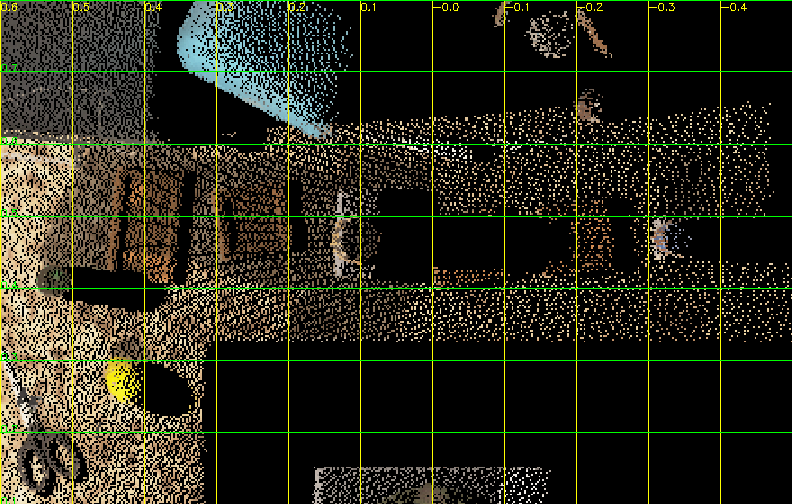

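Run:
```python
from h import *
a=np.load("scene0.npz")["f"]
c=cv2.resize(a[150:330,150:390],None,fx=3.3,fy=3.3,interpolation=cv2.INTER_CUBIC)
cv2.imwrite("pics/crop0.png",c[...,::-1])
d=grab("wrist");save(d,"w0.png");print(d["vfov"],d["cx"],d["cy"],np.linalg.inv(d["extrinsics"]).round(3).tolist())
```

```text
65.70646984690485 254.90312484679518 194.29231190372292 [[0.401, -0.866, -0.298, 0.143], [0.916, 0.379, 0.131, 0.536], [-0.001, -0.325, 0.946, 0.372], [0.0, 0.0, 0.0, 1.0]]
```

View pics/crop0.png

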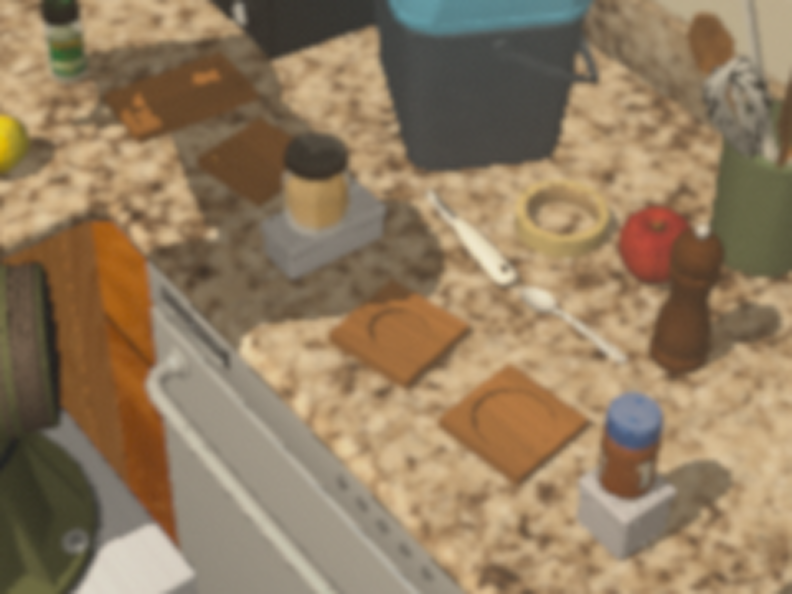

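View pics/w0.png

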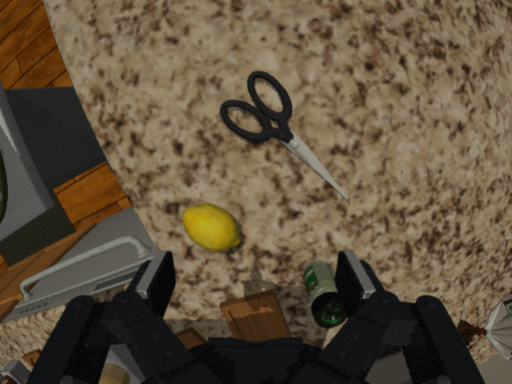

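The wrist camera sits about 8 cm to the tool's +x side and looks back at the fingers. The lemon is at (210,227), the spice jar at (322,295) and the oblong rest at (255,317). I'll go up over the left part of the work for a closer look, with yaw 180.

{"op": "arm_command", "data": {"steps": [[[-3, -2, -1], [0, 0, -3], 0], [[-6, -4, -2], [0, 0, -6], 0], [[-9, -6.5, -3], [0, 0, -9], 0], [[-12, -8.5, -4], [0, 0, -12], 0], [[-15, -11, -5], [0, 0, -15], 0], [[-18, -13, -6], [0, 0, -18], 0], [[-22, -16, -8], [0, 0, -21], 0], [[-25.5, -18.5, -9], [0, 0, -23.6], 0], [[-28.6, -20.6, -10], [0, 0, -23.6], 0], [[-28.6, -20.6, -10], [0, 0, -23.6], 0], [[-28.6, -20.6, -10], [0, 0, -23.6], 0]], "force": 40}}

```text
time_s: 1.25
tcp_pos: [0.3999, 0.2004, 0.3311]
tcp_rot: [180.0, -0.0, 179.9]
ft_force: [-0.1, -0.1, 0.9]
gripper_width: 0.0851
```

```bash
cat >> h.py <<'E'
def wpts(d):
    z=d["range_z"]; H,W=z.shape
    f=H/2/np.tan(np.radians(d["vfov"]/2))
    v,u=np.mgrid[0:H,0:W]
    dx=(u-d["cx"]);dy=(v-d["cy"]);r=np.hypot(dx,dy)+1e-9;th=r/f
    t=np.tan(th)
    P=np.stack([dx/r*t*z,-dy/r*t*z,-z,np.ones_like(z)],-1)
    Q=(P@np.linalg.inv(d["extrinsics"]).T)[...,:3];Q[z==0]=np.nan
    return Q
E
python3 - <<'E'
from h import *
s=arm.state();print(s["tcp_pos"],s["tcp_rot"],s["qpos"].round(1))
d=grab("wrist");save(d,"w1.png");np.savez("w1.npz",P=wpts(d),f=d["frame"])
E
```

```text
[0.39989848 0.20039248 0.33108285] [ 1.79996412e+02 -1.78597094e-02  1.79901124e+02] [ 21.9   0.3  93.4   0.   86.3 -68. ]
```

View pics/w1.png

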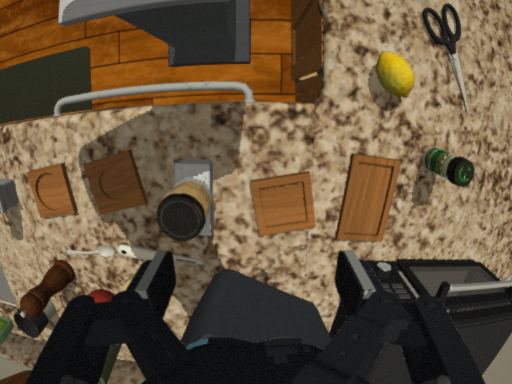

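All four rests are visible in one picture: small round at (52,190), large round at (115,182), square at (283,203) and oblong at (367,197). The honey lid is at (183,212), with the tin below it at about (195,180). I'll make an orthophoto of the rest tops' plane and fit their outlines.

```bash
cat >> h.py <<'E'
def ortho(d,z,x0,x1,y0,y1,res=0.001,fish=True):
    # rows: x decreasing, cols: y decreasing
    xs=np.arange(x1,x0,-res);ys=np.arange(y1,y0,-res)
    X,Y=np.meshgrid(xs,ys,indexing="ij")
    P=np.stack([X,Y,np.full_like(X,z),np.ones_like(X)],-1)@d["extrinsics"].T
    x,y,zz=P[...,0],-P[...,1],-P[...,2]
    f=d["frame"].shape[0]/2/np.tan(np.radians(d["vfov"]/2))
    if fish:
        r=np.hypot(x,y);th=np.arctan2(r,zz);k=f*th/(r+1e-12)
        u=x*k+d["cx"];v=y*k+d["cy"]
    else: u=x/zz*f+d["cx"];v=y/zz*f+d["cy"]
    return cv2.remap(d["frame"],u.astype(np.float32),v.astype(np.float32),cv2.INTER_LINEAR)
E
python3 - <<'E'
from h import *
d=grab("wrist");P=wpts(d)
m=np.isfinite(P).all(-1)&(abs(P[...,2])<0.01)&(P[...,0]>0.35)&(P[...,0]<.58)&(P[...,1]<.5)&(P[...,1]>-.1)
print("table z",np.median(P[m][:,2]))
o=ortho(d,0.014,0.33,0.63,-0.3,0.48)
cv2.imwrite("pics/o1.png",o[...,::-1]);print(o.shape)
E
```

```text
table z -0.0006373081110103707
(300, 780, 3)
```

View pics/o1.png

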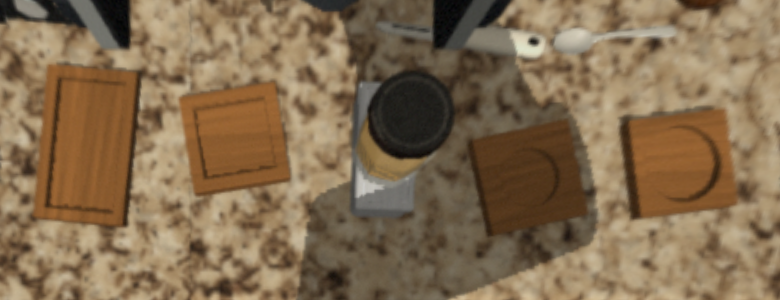

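```bash
cat > fitr.py <<'E'
from h import *
def fit(o,cx,cy,half,x1,y1,res=0.001,name=None):
    r0,r1=max(0,cy-half),cy+half;c0,c1=max(0,cx-half),cx+half
    sub=o[r0:r1,c0:c1];hsv=cv2.cvtColor(sub,cv2.COLOR_RGB2HSV)
    m=((hsv[...,0]<16)&(hsv[...,1]>105)).astype(np.uint8)
    m=cv2.morphologyEx(m,cv2.MORPH_CLOSE,np.ones((9,9)));m=cv2.morphologyEx(m,cv2.MORPH_OPEN,np.ones((21,21)))
    cs,_=cv2.findContours(m,cv2.RETR_EXTERNAL,cv2.CHAIN_APPROX_NONE);c=max(cs,key=cv2.contourArea)
    (u,v),(w,h),a=cv2.minAreaRect(c)
    X=x1-(v+r0)*res;Y=y1-(u+c0)*res
    # direction of the w side in world: pixel (cos a, sin a) -> dy=-cos, dx=-sin
    ang=np.degrees(np.arctan2(-np.cos(np.radians(a)),-np.sin(np.radians(a))))%180
    return X,Y,w*res*1e3,h*res*1e3,ang,cv2.boxPoints(((u+c0,v+r0),(w,h),a))
E
python3 - <<'E'
from fitr import *
d=grab("wrist")
o=ortho(d,0.014,0.33,0.63,-0.3,0.48);q=o.copy()
for n,cx,cy,hf in [("obl",87,145,95),("sq",236,138,68),("sm",528,178,68),("lg",680,163,70)]:
    X,Y,w,h,a,b=fit(o,cx,cy,hf,0.63,0.48)
    print(n,"x %.4f y %.4f w %.1f h %.1f ang(w) %.1f"%(X,Y,w,h,a)); cv2.polylines(q,[b.astype(int)],True,(0,255,255))
cv2.imwrite("pics/o1f.png",q[...,::-1])
d2=grab("scene");o2=ortho(d2,0.014,0.33,0.63,-0.3,0.48,fish=False);q=o2.copy()
for n,cx,cy,hf in [("sm",528,178,68),("lg",680,163,70)]:
    X,Y,w,h,a,b=fit(o2,cx,cy,hf,0.63,0.48)
    print("scene",n,"x %.4f y %.4f w %.1f h %.1f ang(w) %.1f"%(X,Y,w,h,a)); cv2.polylines(q,[b.astype(int)],True,(0,255,255))
cv2.imwrite("pics/o2f.png",q[...,::-1])
E
```

```text
obl x 0.4856 y 0.3966 w 118.3 h 158.9 ang(w) 84.1
sq x 0.4917 y 0.2450 w 105.9 h 100.1 ang(w) 9.0
sm x 0.4488 y -0.0482 w 109.1 h 108.7 ang(w) 12.5
lg x 0.4672 y -0.1987 w 101.0 h 109.5 ang(w) 6.9
scene sm x 0.4519 y -0.0507 w 111.9 h 109.8 ang(w) 13.3
scene lg x 0.4665 y -0.2019 w 108.1 h 104.7 ang(w) 6.7
```

View pics/o1f.png

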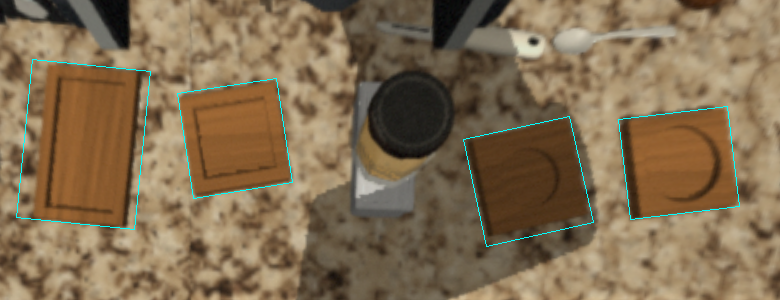

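View pics/o2f.png

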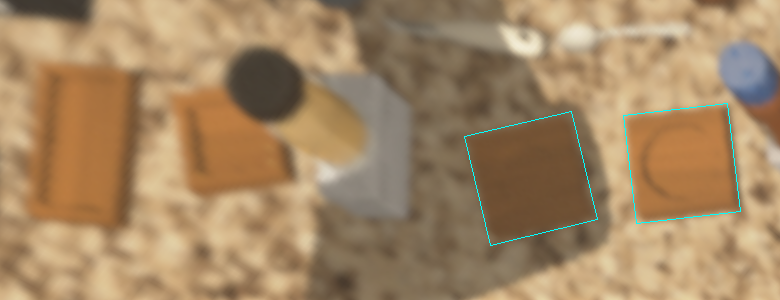

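```bash
cat > fitd.py <<'E'
from h import *
from scipy.optimize import minimize
def fitrect(P,c,L,W,a0,cut,show=False):
    """depth fit: P points, c guess, L x W outer size, a0 angle of L deg, cut=('r',l,w) or ('c',dia)"""
    p=P.reshape(-1,3);p=p[np.isfinite(p).all(1)]
    p=p[np.hypot(p[:,0]-c[0],p[:,1]-c[1])<max(L,W)*0.5*1.5]
    t=np.median(p[(np.hypot(p[:,0]-c[0],p[:,1]-c[1])>max(L,W)*.72)][:,2])
    z=np.clip(p[:,2]-t,-0.003,0.02)
    s=0.0015
    def model(q):
        a=np.radians(q[2]);dx=p[:,0]-q[0]*1e-3-c[0];dy=p[:,1]-q[1]*1e-3-c[1]
        u=dx*np.cos(a)+dy*np.sin(a);v=-dx*np.sin(a)+dy*np.cos(a)
        sg=lambda x:1/(1+np.exp(-np.clip(x/s*2,-50,50)))
        o=sg(np.minimum(L/2-abs(u),W/2-abs(v)))
        i=sg(np.minimum(cut[1]/2-abs(u),cut[2]/2-abs(v))) if cut[0]=='r' else sg(cut[1]/2-np.hypot(u,v))
        return 0.014*o-0.008*i
    f=lambda q:np.mean(np.minimum(abs(z-model(q)),0.006))*1e3
    best=None
    for da in(-4,0,4):
        r=minimize(f,[0,0,a0+da],method="Nelder-Mead",options=dict(initial_simplex=[[0,0,a0+da],[4,0,a0+da],[0,4,a0+da],[0,0,a0+da+4]],xatol=.02,fatol=1e-5))
        if best is None or r.fun<best.fun:best=r
    return c[0]+best.x[0]*1e-3,c[1]+best.x[1]*1e-3,best.x[2],best.fun,t,len(p)
RESTS=dict(obl=((0.486,0.394),.154,.09,-6,('r',.132,.068)),sq=((0.4915,0.2445),.098,.098,9,('r',.072,.072)),
 sm=((0.450,-0.049),.098,.098,12.5,('c',.059)),lg=((0.467,-0.2),.098,.098,6.8,('c',.077)))
E
python3 - <<'E'
from fitd import *
for cam,fn in(("wrist",wpts),("scene",pts),("side",pts)):
    d=grab(cam);P=fn(d)
    for n,a in RESTS.items(): 
        try: r=fitrect(P,*a);print(cam,n,"x %.4f y %.4f ang %.1f res %.2fmm t %.4f n %d"%r)
        except Exception as e: print(cam,n,e)
E
```

```text
wrist obl x 0.4867 y 0.3966 ang -5.6 res 1.26mm t -0.0008 n 11303
wrist sq x 0.4941 y 0.2461 ang 9.7 res 1.04mm t -0.0008 n 5393
wrist sm x 0.4545 y -0.0509 ang 12.8 res 1.12mm t -0.0006 n 4388
wrist lg x 0.4687 y -0.2045 ang 7.8 res 1.23mm t -0.0007 n 2991
scene obl x 0.4886 y 0.4029 ang -4.9 res 2.94mm t 0.0053 n 1887
scene sq x 0.4981 y 0.2516 ang 10.4 res 2.67mm t 0.0041 n 636
scene sm x 0.4580 y -0.0451 ang 13.6 res 2.45mm t 0.0035 n 1220
scene lg x 0.4719 y -0.1988 ang 7.7 res 2.46mm t 0.0035 n 1403
side obl x 0.4866 y 0.3977 ang -5.5 res 1.79mm t -0.0014 n 3438
side sq x 0.5217 y 0.0934 ang 96.1 res 3.53mm t 0.5088 n 1467
side sm x 0.4544 y -0.0497 ang 12.3 res 1.89mm t -0.0015 n 210
side lg x 0.4679 y -0.2000 ang 5.9 res 2.01mm t -0.0018 n 317
```

```bash
cat > fits.py <<'E'
from h import *
def slab(P,c,r,z0,z1):
    p=P.reshape(-1,3);p=p[np.isfinite(p).all(1)]
    return p[(np.hypot(p[:,0]-c[0],p[:,1]-c[1])<r)&(p[:,2]>z0)&(p[:,2]<z1)]
def circ(p):
    (x,y),r=cv2.minEnclosingCircle(p[:,:2].astype(np.float32)*1e3);m=np.median(p,0)
    # trimmed: mean of bounding by percentiles in directions
    th=np.radians(np.arange(0,180,15));n=np.stack([np.cos(th),np.sin(th)],1)
    pr=p[:,:2]@n.T;hi=np.percentile(pr,99,axis=0);lo=np.percentile(pr,1,axis=0)
    c=np.linalg.lstsq(n,(hi+lo)/2,rcond=None)[0]
    return (x/1e3,y/1e3,r/1e3),c,np.mean(hi-lo),m
def rect(p):
    return cv2.minAreaRect((p[:,:2]*1e3).astype(np.float32))
E
python3 - <<'E'
from fits import *
d=grab("wrist");P=wpts(d)
p=slab(P,(0.475,0.1),0.12,0.12,0.145);print("lid",len(p),circ(p))
t=slab(P,(0.475,0.1),0.12,0.038,0.052);print("tin",len(t),np.median(t[:,2]),rect(t))
b=slab(P,(0.475,0.1),0.12,0.06,0.12);print("jarbody",len(b),b.min(0),b.max(0))
E
```

```text
lid 1794 ((0.4663505859375, 0.10047928619384766, 0.03251382064819336), array([0.46590612, 0.10144308]), np.float64(0.060079542655849576), array([0.46437938, 0.10251351, 0.12921823]))
tin 824 0.04384329537217216 ((473.2373046875, 106.49482727050781), (123.22511291503906, 57.59319305419922), 5.075558662414551)
jarbody 717 [0.43297163 0.07296154 0.06005954] [0.48706014 0.13505511 0.11988006]
```

{"op": "arm_command", "data": {"steps": [[[-2, -3, 2], [0, 0, 0], 0], [[-4, -6, 5], [0, 0, 0], 0], [[-6.6, -9.5, 8], [0, 0, 0], 0], [[-6.6, -10, 11], [0, 0, 0], 0], [[-6.6, -10, 14], [0, 0, 0], 0], [[-6.6, -10, 16], [0, 0, 0], 0], [[-6.6, -10, 17], [0, 0, 0], 0], [[-6.6, -10, 17], [0, 0, 0], 0]]}}

```text
time_s: 2.45
tcp_pos: [0.4654, 0.1009, 0.1605]
tcp_rot: [-180.0, -0.1, -180.0]
ft_force: [0.7, -0.6, 0.8]
gripper_width: 0.0859
```

Run:
```python
from fits import *
d=grab("wrist");P=wpts(d);save(d,"w2.png")
print(arm.state()["tcp_pos"])
p=slab(P,(0.475,0.1),0.12,0.12,0.14);p=p[p[:,0]<0.51];print("lid",len(p),circ(p))
d=grab("side");save(d,"s2.png");P=pts(d)
p=slab(P,(0.466,0.1),0.05,0.12,0.14);print(len(p),circ(p))
```

```text
[0.46589933 0.1009855  0.1616345 ]
lid 7080 ((0.466582275390625, 0.10082047271728516, 0.03238523483276367), array([0.46569784, 0.10072567]), np.float64(0.05985738846731705), array([0.46341364, 0.10080432, 0.12925305]))
183 ((0.4672111511230469, 0.10546913909912109, 0.03505282211303711), array([0.46738596, 0.10585321]), np.float64(0.06175191693336038), array([0.46889882, 0.11389296, 0.12805359]))
```

View pics/w2.png

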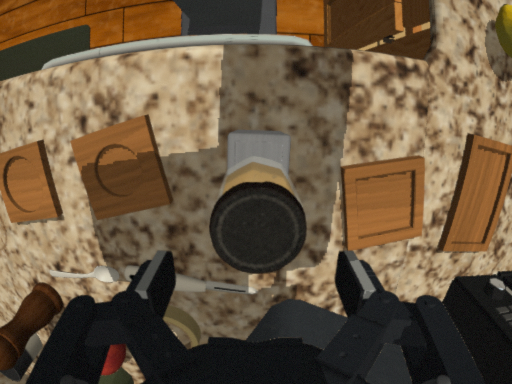

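The lid at (258,227) is centred between the fingers (155 and 360). Next I descend and grip.

{"op": "arm_command", "data": {"steps": [[[0, 0, 3], [0, 0, 0], 0], [[0, 0, 6], [0, 0, 0], 0], [[0, 0, 8], [0, 0, 0], 0], [[0, 0, 9], [0, 0, 0], 0], [[0, 0, 9], [0, 0, 0], 0], [[0, 0, 9], [0, 0, 0], 0.5], [[0, 0, 9], [0, 0, 0], 1], [[0, 0, 9], [0, 0, 0], 1], [[0, 0, 9], [0, 0, 0], 1], [[0, 0, 9], [0, 0, 0], 1], [[0, 0, 9], [0, 0, 0], 1]], "force": 40}}

```text
time_s: 3.65
tcp_pos: [0.4668, 0.1012, 0.0733]
tcp_rot: [180.0, 0.2, -180.0]
ft_force: [-2.0, 2.1, 8.0]
gripper_width: 0.0668
```

{"op": "arm_command", "data": {"steps": [[[0, 0, -0.5], [0, 0, 0], 1], [[0, 0, -1.5], [0, 0, 0], 1], [[0, 0, -3], [0, 0, 0], 1], [[0, 0, -5], [0, 0, 0], 1], [[0, 0, -8], [0, 0, 0], 1], [[0, 0, -11], [0, 0, 0], 1], [[0, 0, -13], [0, 0, 0], 1], [[0, 0, -14], [0, 0, 0], 1], [[0, 0, -14], [0, 0, 0], 1]]}}

```text
time_s: 4.55
tcp_pos: [0.4661, 0.1008, 0.2126]
tcp_rot: [180.0, 0.1, -180.0]
ft_force: [-0.4, -0.7, -4.6]
gripper_width: 0.0663
```

Run:
```python
from fits import *
d=grab("wrist");save(d,"w3.png");d=grab("side");save(d,"s3.png");s=arm.state();print(s["tcp_pos"],s["tcp_rot"])
P=pts(d);p=slab(P,(0.466,0.1),0.06,0.1,0.2);print(p[:,2].min() if len(p) else 0, p[:,2].max() if len(p) else 0)
```

```text
[0.46538403 0.10068917 0.21050484] [-1.79990571e+02 -6.65541564e-02 -1.79998889e+02]
0.18236875085678445 0.1998815669521964
```

View pics/w3.png

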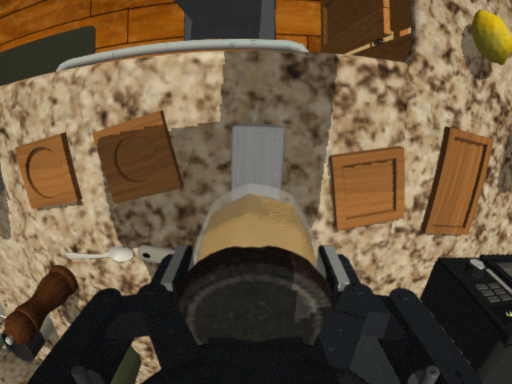

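View pics/s3.png

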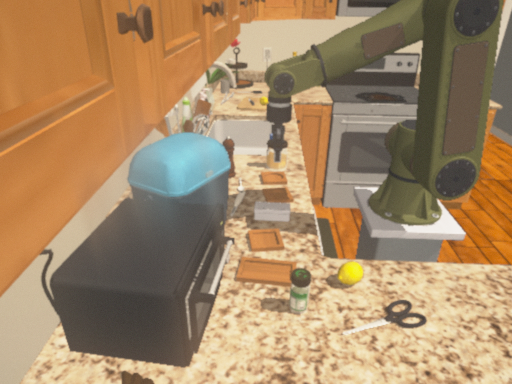

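The jar is held straight in the wrist view, with the tin now free at (257,160). I'll carry it to between the two round rests and measure both from near.

{"op": "arm_command", "data": {"steps": [[[0, -1.5, 0], [0, 0, 0], 1], [[0, -4, 0], [0, 0, 0], 1], [[0, -7, 0], [0, 0, 0], 1], [[0, -10, 0], [0, 0, 0], 1], [[0, -13, 0], [0, 0, 0], 1], [[0, -16, 0], [0, 0, 0], 1], [[0, -19, 0], [0, 0, 0], 1], [[0, -21, 0], [0, 0, 0], 1], [[0, -22, 0], [0, 0, 0], 1], [[0, -22.5, 0], [0, 0, 0], 1], [[0, -22.5, 0], [0, 0, 0], 1], [[0, -22.5, 0], [0, 0, 0], 1]]}}

```text
time_s: 5.85
tcp_pos: [0.4658, -0.1235, 0.2111]
tcp_rot: [180.0, -0.0, -180.0]
ft_force: [0.1, -0.1, -3.5]
gripper_width: 0.0663
```

Run:
```python
from fitd import *
from fits import *
print(arm.state()["tcp_pos"],arm.state()["ft_force"])
for k in range(2):
    d=grab("wrist");P=wpts(d)
    for n in("sm","lg"):
        print(n,"x %.4f y %.4f ang %.1f res %.2fmm t %.4f n %d"%fitrect(P,*RESTS[n]))
save(d,"w4.png")
p=slab(P,(0.475,0.1),0.12,0.038,0.052);print("tin",rect(p))
p=slab(P,(0.47,-0.34),0.1,0.14,0.155);print("cap",len(p),circ(p) if len(p)>9 else 0)
p=slab(P,(0.47,-0.34),0.1,0.053,0.067);print("caddy",len(p),rect(p) if len(p)>9 else 0)
```

```text
[ 0.46580497 -0.12349406  0.21107216] [ 0.12256254 -0.14745732 -3.45276651]
sm x 0.6342 y -0.0113 ang -194.0 res 4.48mm t 0.2607 n 31925
lg x 0.5360 y -0.3528 ang 53.1 res 3.75mm t 0.2661 n 30691
sm x 0.6318 y -0.0943 ang -116.4 res 4.44mm t 0.2616 n 31917
lg x 0.5419 y -0.3804 ang 68.5 res 3.74mm t 0.2663 n 30662
tin ((474.034912109375, 99.65416717529297), (57.51224136352539, 119.77411651611328), 87.81979370117188)
cap 1203 ((0.4686912841796875, -0.33955963134765627, 0.022988210678100585), array([ 0.46837507, -0.33890775]), np.float64(0.04111170813879503), array([ 0.46712229, -0.33526142,  0.14715626]))
caddy 822 ((468.4407043457031, -343.5777893066406), (60.47661590576172, 60.546756744384766), 0.5310611128807068)
```

View pics/w4.png

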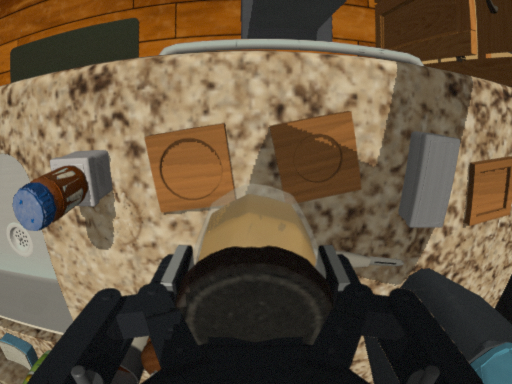

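```bash
sed -i 's/p=p\[np.isfinite(p).all(1)\]$/p=p[np.isfinite(p).all(1)];p=p[p[:,2]<0.03]/' fitd.py
python3 - <<'E'
from fitd import *
for k in range(2):
    d=grab("wrist");P=wpts(d)
    for n in RESTS:
        print(n,"x %.4f y %.4f ang %.1f res %.2fmm t %.4f n %d"%fitrect(P,*RESTS[n]))
E
```

```text
obl x 0.4647 y 0.4047 ang 4.7 res 3.72mm t 0.0065 n 500
sq x 0.4939 y 0.2468 ang 8.9 res 1.28mm t -0.0008 n 3998
sm x 0.4549 y -0.0501 ang 12.4 res 0.91mm t -0.0007 n 10290
lg x 0.4687 y -0.2041 ang 7.2 res 0.94mm t -0.0008 n 9510
obl x 0.4593 y 0.4087 ang 6.0 res 3.74mm t 0.0061 n 494
sq x 0.4941 y 0.2463 ang 9.7 res 1.28mm t -0.0008 n 3990
sm x 0.4548 y -0.0500 ang 12.5 res 0.92mm t -0.0007 n 10315
lg x 0.4687 y -0.2041 ang 7.1 res 0.93mm t -0.0008 n 9525
```

{"op": "arm_command", "data": {"steps": [[[-0.3, -2, 0], [0, 0, 0], 1], [[-0.3, -5, 0], [0, 0, 0], 1], [[-0.3, -7.5, 2], [0, 0, 0], 1], [[-0.3, -8.1, 5], [0, 0, 0], 1], [[-0.3, -8.1, 8], [0, 0, 0], 1], [[-0.3, -8.1, 11], [0, 0, 0], 1], [[-0.3, -8.1, 13], [0, 0, 0], 1], [[-0.3, -8.1, 14.5], [0, 0, 0], 1], [[-0.3, -8.1, 15.5], [0, 0, 0], 1], [[-0.3, -8.1, 15.5], [0, 0, 0], 1], [[-0.3, -8.1, 15.5], [0, 0, 0], 1]]}}

```text
time_s: 7.15
tcp_pos: [0.4692, -0.2053, 0.0569]
tcp_rot: [-180.0, 0.0, -180.0]
ft_force: [0.9, 0.7, -4.1]
gripper_width: 0.0665
```

Run:
```python
from fitd import *
s=arm.state();print(s["tcp_pos"],s["ft_force"])
d=grab("wrist");save(d,"w5.png");d=grab("scene");f=d["frame"][200:340,230:400];cv2.imwrite("pics/c5.png",cv2.resize(f,None,fx=4,fy=4,interpolation=2)[...,::-1])
```

```text
[ 0.46916815 -0.20525904  0.05687933] [ 0.88134612  0.70063464 -4.06834657]
```

View pics/w5.png

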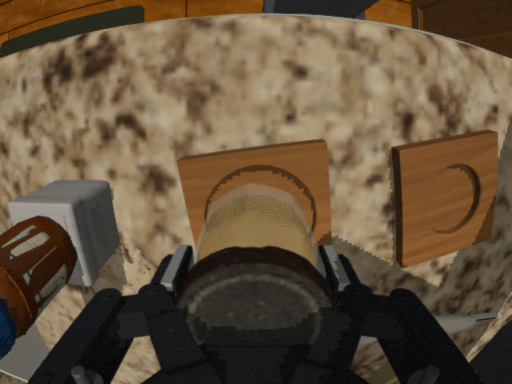

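View pics/c5.png

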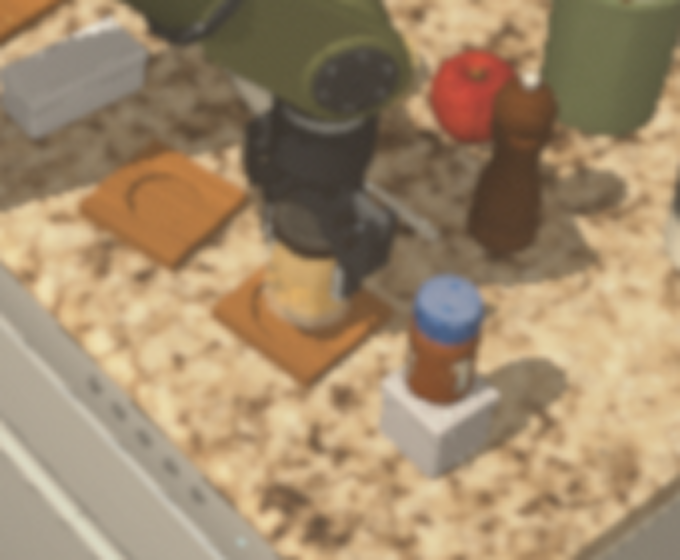

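In the wrist view the jar (x≈257) is centred over the cut-out, which spans x≈205–315. I'll lower it until it touches.

{"op": "arm_command", "data": {"steps": [[[0, -0.0, 1], [0, 0, 0], 1], [[0, 0, 1.8], [0, 0, 0], 1], [[0, 0, 2.2], [0, 0, 0], 1], [[0, 0, 2.4], [0, 0, 0], 1], [[0, 0, 2.4], [0, 0, 0], 1]]}}

```text
time_s: 7.75
tcp_pos: [0.4688, -0.2049, 0.0339]
tcp_rot: [180.0, -0.0, -180.0]
ft_force: [-15.8, 11.6, 31.4]
gripper_width: 0.0668
```

Run:
```python
from h import *
for i in range(3):
    s=arm.state();print(s["tcp_pos"],s["ft_force"]);d=grab("wrist")
```

```text
[ 0.46879346 -0.20487021  0.03393793] [-15.75694257  11.5846375   31.35365516]
[ 0.4688006  -0.20487863  0.03392634] [-14.76300197  10.01061267  31.14516821]
[ 0.46883158 -0.20489071  0.03397506] [-14.89143532   9.99046     30.75497038]
```

{"op": "arm_command", "data": {"steps": [[[0, 0, -0.2], [0, 0, 0], 1], [[0, 0, -0.2], [0, 0, 0], 1], [[0, 0, -0.2], [0, 0, 0], 1]]}}

```text
time_s: 8.2
tcp_pos: [0.4689, -0.2052, 0.0342]
tcp_rot: [180.0, 0.0, -180.0]
ft_force: [-0.6, 3.0, 1.1]
gripper_width: 0.0666
```

Run:
```python
from h import *
s=arm.state();print(s["tcp_pos"],s["ft_force"],s["wrist_torque"]);d=grab("wrist");save(d,"w6.png")
```

```text
[ 0.46888558 -0.20523001  0.03416163] [-0.5527762   3.04605228  1.08808258] [0.13644495 0.1004294  0.03019237]
```

View pics/w6.png

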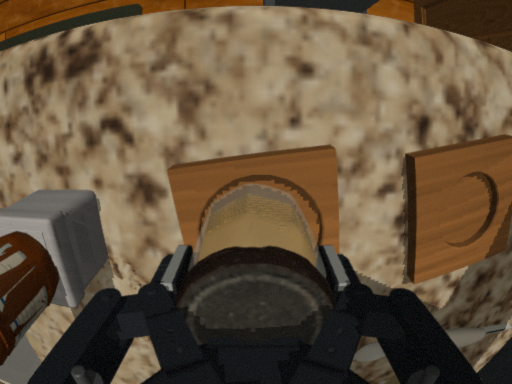

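The jar is down: the load dropped to about the jar's own weight at TCP z 0.034, and the gap shows all round within the cut-out. I'll release and rise.

{"op": "arm_command", "data": {"steps": [[[0, 0, 0], [0, 0, 0], 0.5], [[0, 0, 0], [0, 0, 0], 0], [[0, 0, 0], [0, 0, 0], 0], [[0, 0, 0], [0, 0, 0], 0], [[0, 0, -1], [0, 0, 0], 0], [[0, 0, -3], [0, 0, 0], 0], [[0, 0, -6], [0, 0, 0], 0], [[0, 0, -10], [0, 0, 0], 0], [[0, 0, -14], [0, 0, 0], 0], [[0, 0, -17.5], [0, 0, 0], 0], [[0, 0, -17.5], [0, 0, 0], 0]]}}

```text
time_s: 9.35
tcp_pos: [0.4702, -0.2059, 0.2148]
tcp_rot: [-179.8, 0.4, -180.0]
ft_force: [0.4, -0.2, -0.3]
gripper_width: 0.0854
```

Run:
```python
from fitd import *
from fits import *
s=arm.state();print(s["tcp_pos"],s["ft_force"],s["gripper_width"]);d=grab("wrist");save(d,"w7.png");P=wpts(d)
p=slab(P,(0.469,-0.204),0.05,0.08,0.10);print("honey lid",len(p),circ(p))
p=slab(P,(0.47,-0.34),0.1,0.14,0.155);print("cap",len(p),circ(p))
p=slab(P,(0.47,-0.34),0.1,0.053,0.067);print("caddy",len(p),rect(p))
p=slab(P,(0.475,0.1),0.12,0.038,0.052);print("tin",len(p),rect(p))
```

```text
[ 0.4701965  -0.20594872  0.2148339 ] [ 0.41587963 -0.15685766 -0.26156462] 0.08541782292149412
honey lid 3575 ((0.46893972778320314, -0.20688078308105468, 0.03255385208129883), array([ 0.46814048, -0.2066899 ]), np.float64(0.06004326418790263), array([ 0.46693422, -0.20651852,  0.09027693]))
cap 1789 ((0.4689414367675781, -0.34035577392578126, 0.02296559715270996), array([ 0.46831236, -0.33924999]), np.float64(0.040916219289250384), array([ 0.4668854 , -0.3368295 ,  0.14727762]))
caddy 956 ((468.42169189453125, -343.4928894042969), (59.34736251831055, 59.912418365478516), 89.75933074951172)
tin 2423 ((474.01141357421875, 99.52210998535156), (57.47196960449219, 120.02178192138672), 87.6541748046875)
```

View pics/w7.png

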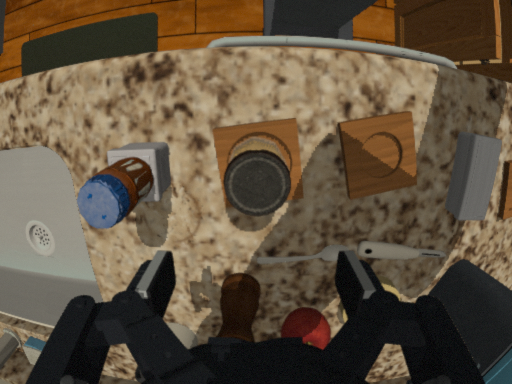

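The honey jar stands in its cut-out (lid at (258,182), top at 0.090 m, upright). The brown jar's cap is at (102,200), so I'll fetch that next.

{"op": "arm_command", "data": {"steps": [[[0, -2, 0], [0, 0, 0], 0], [[0, -5, 0], [0, 0, 0], 0], [[0.1, -8.5, 0], [0, 0, 0], 0], [[0.1, -11.5, 0], [0, 0, 0], 0], [[0.1, -13.2, 0], [0, 0, 0], 0], [[0.1, -13.4, 1], [0, 0, 0], 0], [[0.1, -13.4, 3], [0, 0, 0], 0], [[0.1, -13.4, 6], [0, 0, 0], 0], [[0.1, -13.4, 9], [0, 0, 0], 0], [[0.1, -13.4, 11.5], [0, 0, 0], 0], [[0.1, -13.4, 12.7], [0, 0, 0], 0], [[0.1, -13.4, 12.7], [0, 0, 0], 0]]}}

```text
time_s: 10.6
tcp_pos: [0.4673, -0.3379, 0.0806]
tcp_rot: [179.9, -0.1, -180.0]
ft_force: [-0.7, -0.2, 0.5]
gripper_width: 0.0853
```

Run:
```python
from fits import *
s=arm.state();print(s["tcp_pos"],s["ft_force"],s["qpos"].round(1));d=grab("wrist");save(d,"w8.png")
```

```text
[ 0.46732559 -0.33790443  0.08060383] [-0.73749367 -0.15724101  0.50421545] [ -39.5   30.    90.6    0.    59.6 -129.6]
```

View pics/w8.png

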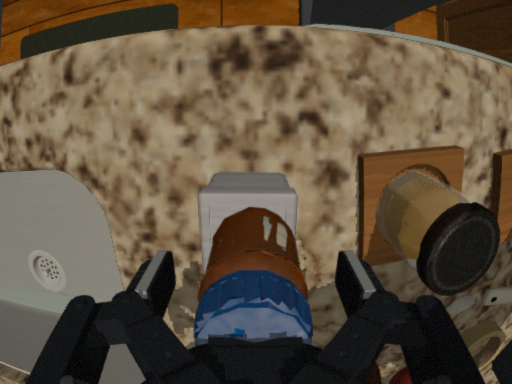

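{"op": "arm_command", "data": {"steps": [[[-0.1, -0.2, -0.6], [0, 0, 0], 0], [[-0.1, -0.2, -0.6], [0, 0, 0], 0], [[-0.1, -0.2, -0.6], [0, 0, 0], 0.4], [[-0.1, -0.2, -0.6], [0, 0, 0], 0.6], [[-0.1, -0.2, -0.6], [0, 0, 0], 1], [[-0.1, -0.2, -0.6], [0, 0, 0], 1], [[-0.1, -0.2, -0.6], [0, 0, 0], 1], [[-0.1, -0.2, -0.6], [0, 0, 0], 1], [[-0.1, -0.2, -0.6], [0, 0, 0], 1], [[-0.1, -0.2, -0.6], [0, 0, 0], 1]], "force": 25}}

```text
time_s: 11.65
tcp_pos: [0.469, -0.3412, 0.0885]
tcp_rot: [-180.0, 0.0, -180.0]
ft_force: [0.1, 2.4, 6.3]
gripper_width: 0.0455
```

{"op": "arm_command", "data": {"steps": [[[0, 0, -0.5], [0, 0, 0], 1], [[0, 0, -1.5], [0, 0, 0], 1], [[0, 0, -3], [0, 0, 0], 1], [[0, 0, -5], [0, 0, 0], 1], [[0, 0, -8], [0, 0, 0], 1], [[0, 0, -11], [0, 0, 0], 1], [[0, 0, -12], [0, 0, 0], 1], [[0, 0, -12], [0, 0, 0], 1]]}}

```text
time_s: 12.45
tcp_pos: [0.4692, -0.3416, 0.21]
tcp_rot: [-179.9, 0.1, -180.0]
ft_force: [-0.1, -0.8, -1.5]
gripper_width: 0.0452
```

Run:
```python
from fits import *
s=arm.state();print(s["tcp_pos"],s["ft_force"],s["qpos"].round(1));d=grab("wrist");save(d,"w9.png");P=wpts(d)
p=slab(P,(0.47,-0.34),0.1,0.053,0.067);print("caddy",len(p),rect(p))
```

```text
[ 0.46916389 -0.34156625  0.21004545] [-0.06400923 -0.78876789 -1.52994663] [ -39.7   21.9   83.7   -0.    74.2 -129.7]
caddy 3115 ((468.5234375, -307.2104187011719), (134.36390686035156, 59.442752838134766), 89.65968322753906)
```

View pics/w9.png

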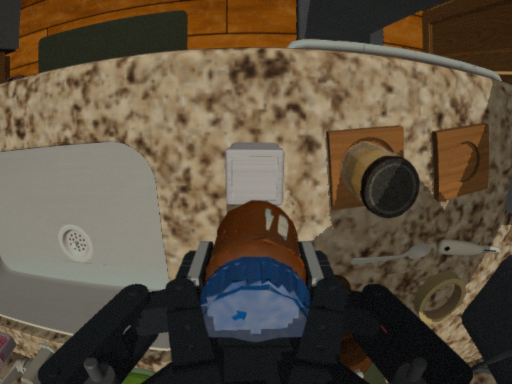

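The brown jar is held straight at (252,270), and the caddy stayed in place at (255,175). I'll carry it over to the small round rest.

{"op": "arm_command", "data": {"steps": [[[0, 1.5, 0], [0, 0, 0], 1], [[0.2, 4, 0], [0, 0, 0], 1], [[0.4, 7, 0], [0, 0, 0], 1], [[0.6, 10.5, 0], [0, 0, 0], 1], [[0.8, 14, 0], [0, 0, 0], 1], [[1, 17.5, 0], [0, 0, 0], 1], [[1.2, 21, 0], [0, 0, 0], 1], [[1.4, 24.5, 0], [0, 0, 0], 1], [[1.4, 27, 0], [0, 0, 0], 1], [[1.4, 28.6, 0], [0, 0, 0], 1], [[1.4, 29.2, 0], [0, 0, 0], 1], [[1.4, 29.2, 0], [0, 0, 0], 1]]}}

```text
time_s: 13.7
tcp_pos: [0.4544, -0.0485, 0.2076]
tcp_rot: [180.0, -0.1, -179.9]
ft_force: [0.9, 0.3, -1.2]
gripper_width: 0.0453
```

{"op": "arm_command", "data": {"steps": [[[0, 0, 2], [0, 0, 0], 1], [[0, 0, 5], [0, 0, 0], 1], [[0, 0, 8], [0, 0, 0], 1], [[0, 0, 11], [0, 0, 0], 1], [[0, 0, 13], [0, 0, 0], 1], [[0, 0, 14.5], [0, 0, 0], 1], [[0, 0, 15], [0, 0, 0], 1], [[0, 0, 15], [0, 0, 0], 1], [[0, 0, 15], [0, 0, 0], 1]]}}

```text
time_s: 14.6
tcp_pos: [0.4551, -0.0496, 0.0588]
tcp_rot: [-180.0, 0.0, 180.0]
ft_force: [0.4, -1.0, -1.5]
gripper_width: 0.0451
```

Run:
```python
from fitd import *
s=arm.state();print(s["tcp_pos"],s["ft_force"]);d=grab("wrist");save(d,"w10.png");P=wpts(d)
print("x %.4f y %.4f ang %.1f res %.2fmm t %.4f n %d"%fitrect(P,*RESTS["sm"]))
```

```text
[ 0.45508761 -0.0495906   0.05884554] [ 0.42017026 -1.01881812 -1.46673024]
x 0.4544 y -0.0503 ang 12.6 res 0.82mm t -0.0007 n 20693
```

View pics/w10.png

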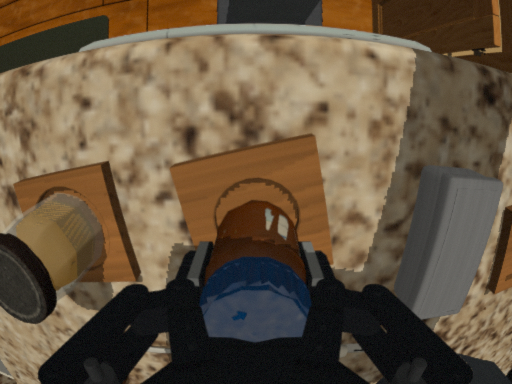

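The jar is centred over the cut-out (x≈215–298, with the jar at 257). Next I lower it to contact.

{"op": "arm_command", "data": {"steps": [[[0, 0, 1], [0, 0, 0], 1], [[0, 0, 1.8], [0, 0, 0], 1], [[0, 0, 2.2], [0, 0, 0], 1], [[0, 0, 2.3], [0, 0, 0], 1], [[0, 0, 2.3], [0, 0, 0], 1]]}}

```text
time_s: 15.15
tcp_pos: [0.4548, -0.0492, 0.0351]
tcp_rot: [180.0, -0.0, -180.0]
ft_force: [-0.0, -1.0, -0.6]
gripper_width: 0.0452
```

Run:
```python
from fitd import *
s=arm.state();print(s["tcp_pos"],s["ft_force"]);d=grab("wrist");save(d,"w11.png")
```

```text
[ 0.45477052 -0.0492143   0.03512302] [-0.03789953 -0.96547093 -0.63963229]
```

View pics/w11.png

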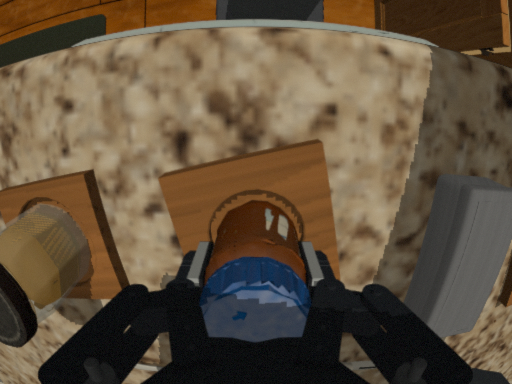

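Barely in contact, so I'll go down in 1 mm steps.

{"op": "arm_command", "data": {"steps": [[[0, 0, 0.1], [0, 0, 0], 1], [[0, 0, 0.1], [0, 0, 0], 1], [[0, 0, 0.1], [0, 0, 0], 1]]}}

```text
time_s: 15.5
tcp_pos: [0.4549, -0.0493, 0.0344]
tcp_rot: [-180.0, 0.0, -180.0]
ft_force: [0.2, -0.6, -0.3]
gripper_width: 0.0448
```

{"op": "arm_command", "data": {"steps": [[[0, 0, 0.1], [0, 0, 0], 1], [[0, 0, 0.1], [0, 0, 0], 1], [[0, 0, 0.1], [0, 0, 0], 1]]}}

```text
time_s: 15.8
tcp_pos: [0.4553, -0.0491, 0.0342]
tcp_rot: [180.0, 0.1, -180.0]
ft_force: [-3.9, 3.2, 12.7]
gripper_width: 0.0447
```

Contact at the expected floor height. I'll release and rise.

{"op": "arm_command", "data": {"steps": [[[0, 0, -0.1], [0, 0, 0], 1], [[0, 0, -0.1], [0, 0, 0], 1], [[0, 0, -0.1], [0, 0, 0], 0.3], [[0, 0, -0.1], [0, 0, 0], 0], [[0, 0, -0.1], [0, 0, 0], 0], [[0, 0, -0.1], [0, 0, 0], 0], [[0, 0, -1], [0, 0, 0], 0], [[0, 0, -4], [0, 0, 0], 0], [[0, 0, -8], [0, 0, 0], 0], [[0, 0, -12.5], [0, 0, 0], 0], [[0, 0, -17], [0, 0, 0], 0], [[0, 0, -17.5], [0, 0, 0], 0]]}}

```text
time_s: 17.0
tcp_pos: [0.4564, -0.0495, 0.2141]
tcp_rot: [-179.9, 0.5, -180.0]
ft_force: [0.7, 0.2, -1.1]
gripper_width: 0.0855
```

Run:
```python
from fitd import *
from fits import *
s=arm.state();print(s["tcp_pos"],s["ft_force"],s["gripper_width"]);d=grab("wrist");save(d,"w12.png");P=wpts(d)
p=slab(P,(0.4549,-0.05),0.05,0.08,0.10);print("cocoa cap",len(p),circ(p))
p=slab(P,(0.469,-0.204),0.05,0.08,0.10);print("honey lid",len(p),circ(p))
p=slab(P,(0.475,0.1),0.08,0.038,0.052);print("tin",len(p),rect(p))
for n in("sq","obl"):print(n,"x %.4f y %.4f ang %.1f res %.2fmm t %.4f n %d"%fitrect(P,*RESTS[n]))
```

```text
[ 0.45642084 -0.04950927  0.21410755] [ 0.68671282  0.20340354 -1.14137354] 0.08550337326144318
cocoa cap 1836 ((0.45466506958007813, -0.0508077392578125, 0.02341478729248047), array([ 0.45376821, -0.05092213]), np.float64(0.04186510437697749), array([ 0.4521543 , -0.05071131,  0.09326984]))
honey lid 2590 ((0.46913873291015623, -0.20564988708496093, 0.03302924346923828), array([ 0.46830819, -0.20499219]), np.float64(0.06034086219094994), array([ 0.46667184, -0.20261263,  0.09018889]))
tin 4071 ((473.9237365722656, 99.53565216064453), (56.26834487915039, 119.68352508544922), 88.12557220458984)
sq x 0.4942 y 0.2466 ang 9.2 res 1.19mm t -0.0008 n 5293
obl x 0.4873 y 0.3967 ang -6.6 res 1.98mm t -0.0002 n 3884
```

View pics/w12.png

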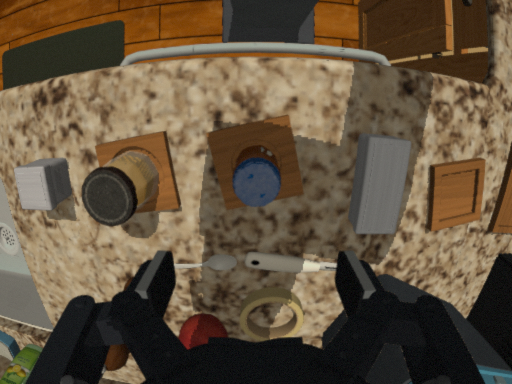

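The brown jar is seated (cap at (258,183), top 0.093 m). Next is the tin at (382,185). I'll go above it, turn about 2°, and check.

{"op": "arm_command", "data": {"steps": [[[-0.3, 2, 0], [0, 0, 0], 0], [[-0.8, 5, 0], [0, 0, 1], 0], [[-1.3, 8.5, 0], [0, 0, 2], 0], [[-1.8, 12, 0], [0, 0, 2], 0], [[-1.8, 14.2, 1], [0, 0, 2], 0], [[-1.8, 14.9, 3], [0, 0, 2], 0], [[-1.8, 14.9, 6], [0, 0, 2], 0], [[-1.8, 14.9, 9], [0, 0, 2], 0], [[-1.8, 14.9, 10], [0, 0, 2], 0], [[-1.8, 14.9, 10], [0, 0, 2], 0], [[-1.8, 14.9, 10], [0, 0, 2], 0]]}}

```text
time_s: 18.15
tcp_pos: [0.4732, 0.0998, 0.1092]
tcp_rot: [180.0, 0.0, 178.0]
ft_force: [0.3, 0.5, 0.4]
gripper_width: 0.0855
```

Run:
```python
from fitd import *
from fits import *
s=arm.state();print(s["tcp_pos"],s["tcp_rot"]);d=grab("wrist");save(d,"w13.png");P=wpts(d)
p=slab(P,(0.475,0.1),0.08,0.038,0.052);p=p[p[:,0]<0.55];print("tin",len(p),rect(p))
for n in("sq","obl"):print(n,"x %.4f y %.4f ang %.1f res %.2fmm t %.4f n %d"%fitrect(P,*RESTS[n]))
P=np.load("w1.npz")["P"];p=slab(P,(0.44,0.5),0.1,0.09,0.12);print("spice",len(p),circ(p))
```

```text
[0.47319668 0.09975133 0.10915129] [1.79992661e+02 4.51770862e-02 1.77996528e+02]
tin 10596 ((474.0589904785156, 100.23468017578125), (56.45423889160156, 119.91659545898438), 87.93844604492188)
sq x 0.4938 y 0.2469 ang 9.3 res 1.02mm t -0.0008 n 13437
obl x 0.4871 y 0.3963 ang -5.7 res 1.68mm t -0.0004 n 11226
spice 581 ((0.40925045776367186, 0.5203184814453125, 0.02330877685546875), array([0.40874033, 0.51947859]), np.float64(0.04221065797807418), array([0.40735954, 0.51467211, 0.10317218]))
```

View pics/w13.png

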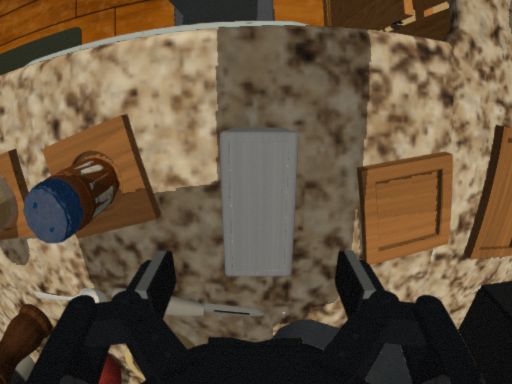

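The tin (220–298, 130–275) is centred and aligned with the jaws. I'll go down and grip across its width.

{"op": "arm_command", "data": {"steps": [[[-0.1, 0, 3], [0, 0, 0], 0], [[-0.1, 0, 6], [0, 0, 0], 0], [[-0.1, 0, 8.5], [0, 0, 0], 0], [[-0.1, 0, 9.7], [0, 0, 0], 0], [[-0.1, 0, 9.7], [0, 0, 0], 0], [[-0.1, 0, 9.7], [0, 0, 0], 0.4], [[-0.1, 0, 9.7], [0, 0, 0], 1], [[-0.1, 0, 9.7], [0, 0, 0], 1], [[-0.1, 0, 9.7], [0, 0, 0], 1], [[-0.1, 0, 9.7], [0, 0, 0], 1], [[-0.1, 0, 9.7], [0, 0, 0], 1]], "force": 40}}

```text
time_s: 19.3
tcp_pos: [0.4747, 0.1, 0.0128]
tcp_rot: [180.0, 0.1, 178.0]
ft_force: [-1.6, 0.4, 7.1]
gripper_width: 0.0557
```

{"op": "arm_command", "data": {"steps": [[[0, 0, 0], [0, 0, 0], 1], [[0, 0, -0.5], [0, 0, 0], 1], [[0, 0, -1.5], [0, 0, 0], 1], [[0, 0, -3], [0, 0, 0], 1], [[0, 0, -5], [0, 0, 0], 1], [[0, 0, -8], [0, 0, 0], 1], [[0, 0, -10], [0, 0, 0], 1], [[0, 0, -10], [0, 0, 0], 1], [[0, 0, -10], [0, 0, 0], 1]]}}

```text
time_s: 20.2
tcp_pos: [0.4736, 0.0997, 0.1114]
tcp_rot: [180.0, 0.0, 178.0]
ft_force: [-1.0, -0.1, -2.8]
gripper_width: 0.0556
```

Run:
```python
from fitd import *
s=arm.state();print(s["tcp_pos"],s["tcp_rot"],s["ft_force"],s["wrist_torque"]);d=grab("wrist");save(d,"w14.png");d=grab("side");f=d["frame"][120:300,200:340];cv2.imwrite("pics/c14.png",cv2.resize(f,None,fx=3,fy=3,interpolation=2)[...,::-1])
```

```text
[0.47364716 0.09968265 0.11136244] [1.79998086e+02 2.92551159e-02 1.78004430e+02] [-0.98380447 -0.13966188 -2.76119869] [ 0.01236731 -0.03374943  0.01460161]
```

View pics/w14.png

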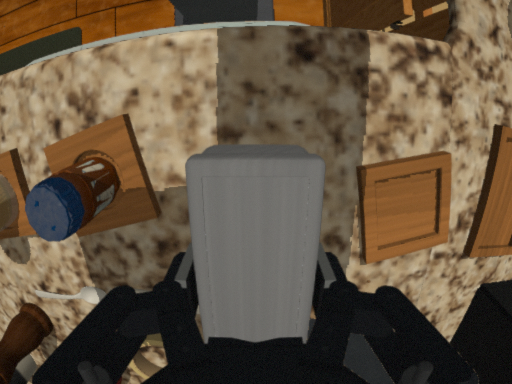

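View pics/c14.png

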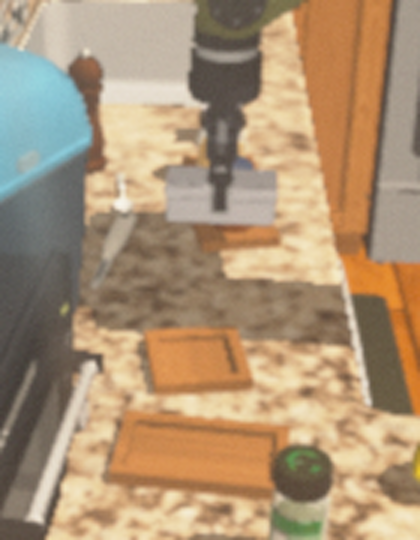

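The tin is held level. I'll carry it to the oblong rest and turn to its angle (−5.7°).

{"op": "arm_command", "data": {"steps": [[[0, 1.5, 0], [0, 0, 0.5], 1], [[0, 4, 0], [0, 0, 1], 1], [[-0.1, 7, 0], [0, 0, 1.5], 1], [[-0.1, 10.5, 0], [0, 0, 2], 1], [[-0.1, 14, 0], [0, 0, 2.5], 1], [[-0.2, 17.5, 0], [0, 0, 3], 1], [[-0.2, 21, 0], [0, 0, 3.7], 1], [[-0.3, 24.5, 0], [0, 0, 3.7], 1], [[-0.3, 27.5, 0], [0, 0, 3.7], 1], [[-0.3, 29.2, 0], [0, 0, 3.7], 1], [[-0.3, 29.7, 0], [0, 0, 3.7], 1], [[-0.3, 29.7, 0], [0, 0, 3.7], 1]]}}

```text
time_s: 21.5
tcp_pos: [0.4867, 0.3963, 0.11]
tcp_rot: [-179.9, -0.1, 174.3]
ft_force: [0.7, -0.5, -2.0]
gripper_width: 0.0554
```

{"op": "arm_command", "data": {"steps": [[[0, 0, 1.5], [0, 0, 0], 1], [[0, 0, 4], [0, 0, 0], 1], [[0, 0, 6], [0, 0, 0], 1], [[0, 0, 6.5], [0, 0, 0], 1], [[0, 0, 6.5], [0, 0, 0], 1], [[0, 0, 6.5], [0, 0, 0], 1]]}}

```text
time_s: 22.1
tcp_pos: [0.4876, 0.3963, 0.0471]
tcp_rot: [180.0, 0.0, 174.3]
ft_force: [-0.2, 0.1, -2.1]
gripper_width: 0.0553
```

Run:
```python
from fitd import *
from fits import *
s=arm.state();print(s["tcp_pos"],s["tcp_rot"],s["ft_force"]);d=grab("wrist");save(d,"w15.png");P=wpts(d)
z=s["tcp_pos"][2]-0.0114+0.045
p=slab(P,(0.487,0.397),0.09,z-.007,z+.004);p=p[p[:,0]<.52];print("tin in hand",np.median(p[:,2]),rect(p))
print("obl","x %.4f y %.4f ang %.1f res %.2fmm t %.4f n %d"%fitrect(P,*RESTS["obl"]))
o=ortho(d,0.014,0.37,0.6,0.28,0.5,0.0005);cv2.imwrite("pics/o15.png",o[...,::-1])
```

```text
[0.48760258 0.39631791 0.04708455] [1.79959686e+02 4.94574740e-02 1.74281315e+02] [-0.21320955  0.05385748 -2.13619726]
tin in hand 0.07827121151523765 ((472.5219421386719, 394.92584228515625), (82.35548400878906, 94.87317657470703), 89.7813949584961)
obl x 0.4861 y 0.3974 ang -4.8 res 0.94mm t -0.0010 n 43428
```

View pics/w15.png

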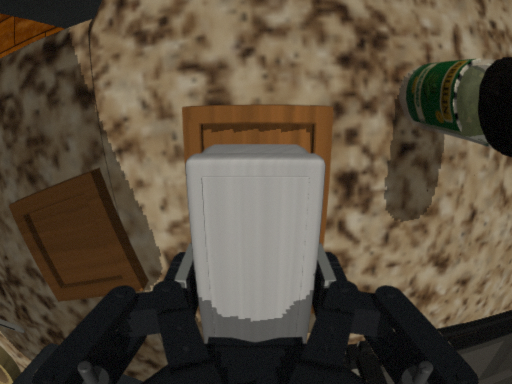

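Run:
```python
from fits import *
s=arm.state();d=grab("wrist");P=wpts(d);t=s["tcp_pos"]
p=slab(P,t[:2],0.09,0.074,0.085);y=np.radians(s["tcp_rot"][2])
u=(p[:,:2]-t[:2])@[np.cos(y),np.sin(y)];v=(p[:,:2]-t[:2])@[np.sin(y),-np.cos(y)]
k=(u>20)|(u>0.03);print(np.percentile(u,[99,99.8]),np.percentile(v[k],[.5,2,98,99.5]))
```

```text
[0.05998491 0.06036566] [-0.02911436 -0.02802124  0.02416966  0.02518274]
```

The tin sits centred lengthwise but appears about 1.5–2 mm to the −y side, so I'll correct by 1.5 mm and lower.

{"op": "arm_command", "data": {"steps": [[[0, 0.15, 0.5], [0, 0, 0], 1], [[0, 0.15, 1.5], [0, 0, 0], 1], [[0, 0.15, 2.2], [0, 0, 0], 1], [[0, 0.15, 2.6], [0, 0, 0], 1], [[0, 0.15, 2.6], [0, 0, 0], 1], [[0, 0.15, 2.6], [0, 0, 0], 1]]}}

```text
time_s: 22.8
tcp_pos: [0.4873, 0.3979, 0.0201]
tcp_rot: [-180.0, -0.0, 174.3]
ft_force: [-0.4, 0.8, -2.3]
gripper_width: 0.0553
```

{"op": "arm_command", "data": {"steps": [[[0, 0, 0.1], [0, 0, 0], 1], [[0, 0, 0.1], [0, 0, 0], 1], [[0, 0, 0.1], [0, 0, 0], 1]]}}

```text
time_s: 23.1
tcp_pos: [0.4873, 0.398, 0.0193]
tcp_rot: [180.0, 0.0, 174.3]
ft_force: [0.2, -0.1, -2.7]
gripper_width: 0.055
```

{"op": "arm_command", "data": {"steps": [[[0, 0, 0.1], [0, 0, 0], 1], [[0, 0, 0.1], [0, 0, 0], 1], [[0, 0, 0.1], [0, 0, 0], 1]]}}

```text
time_s: 23.4
tcp_pos: [0.4874, 0.398, 0.0189]
tcp_rot: [180.0, 0.0, 174.3]
ft_force: [-3.6, -0.9, 5.2]
gripper_width: 0.0552
```

Run:
```python
from fits import *
d=grab("wrist");save(d,"w16.png");s=arm.state();print(s["tcp_pos"],s["ft_force"])
```

```text
[0.48737652 0.39802683 0.01888696] [-4.02157159 -1.64093494  5.39752076]
```

View pics/w16.png

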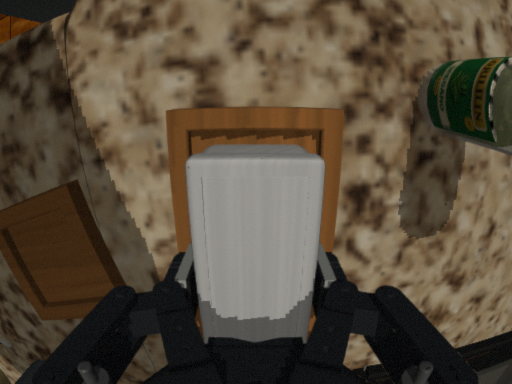

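The tin is inside the cut-out with gaps on both sides. I'll release and rise.

{"op": "arm_command", "data": {"steps": [[[0, 0, 0], [0, 0, 0], 0.3], [[0, 0, 0], [0, 0, 0], 0], [[0, 0, 0], [0, 0, 0], 0], [[0, 0, 0], [0, 0, 0], 0], [[0, 0, -1], [0, 0, 0], 0], [[0, 0, -4], [0, 0, 0], 0], [[0, 0, -8], [0, 0, 0], 0], [[0, 0, -12], [0, 0, 0], 0], [[0, 0, -16], [0, 0, 0], 0], [[0, 0, -19], [0, 0, 0], 0], [[0, 0, -19], [0, 0, 0], 0], [[0, 0, -19], [0, 0, 0], 0]]}}

```text
time_s: 24.65
tcp_pos: [0.4873, 0.3979, 0.2091]
tcp_rot: [180.0, 0.1, 174.3]
ft_force: [-1.0, 0.8, -0.1]
gripper_width: 0.0858
```

Run:
```python
from fitd import *
from fits import *
s=arm.state();print(s["tcp_pos"],s["tcp_rot"],s["gripper_width"]);d=grab("wrist");save(d,"w17.png");P=wpts(d)
p=slab(P,(0.487,0.398),0.08,0.04,0.058);print("tin",np.median(p[:,2]),len(p),rect(p))
q=np.linalg.lstsq(np.c_[p[:,:2]-p[:,:2].mean(0),np.ones(len(p))],p[:,2],rcond=None)[0];print("tilt",q)
for n in("sq","obl"):print(n,"x %.4f y %.4f ang %.1f res %.2fmm t %.4f n %d"%fitrect(P,*RESTS[n]))
```

```text
[0.48726216 0.39793998 0.20908968] [1.79952187e+02 5.57335175e-02 1.74306812e+02] 0.08579717476591918
tin 0.050112594937852084 5684 ((486.6898498535156, 395.8466491699219), (56.291961669921875, 119.31948852539062), 83.92778015136719)
tilt [ 3.59428922e-03 -7.63989157e-05  5.00476411e-02]
sq x 0.4936 y 0.2459 ang 9.2 res 1.03mm t -0.0008 n 8624
obl x 0.4865 y 0.3961 ang -5.6 res 1.00mm t -0.0010 n 20579
```

View pics/w17.png

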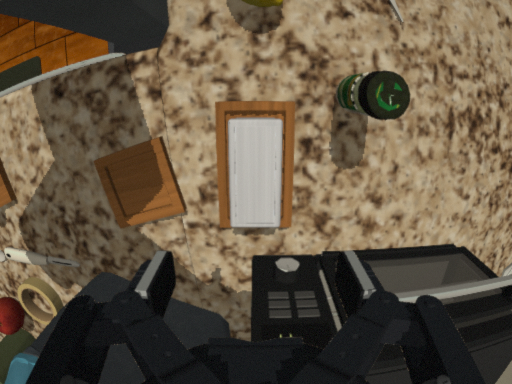

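The tin is flat in its rest (top 0.050 m, no tilt). The caddy is last, so I'll travel back across.

{"op": "arm_command", "data": {"steps": [[[-0.1, -2, 0], [0, 0, -1], 0], [[-0.4, -5.5, 0], [0, 0, -2], 0], [[-0.7, -10, 0], [0, 0, -3], 0], [[-1.1, -14.5, 0], [0, 0, -4], 0], [[-1.4, -19, 0], [0, 0, -5.7], 0], [[-1.7, -23.5, 0], [0, 0, -5.7], 0], [[-2.1, -28, 0], [0, 0, -5.7], 0], [[-2.4, -32.5, 0], [0, 0, -5.7], 0], [[-2.7, -37, 0], [0, 0, -5.7], 0], [[-3.1, -41.5, 0], [0, 0, -5.7], 0], [[-3.4, -46, 0], [0, 0, -5.7], 0], [[-3.7, -50, 0], [0, 0, -5.7], 0]]}}

```text
time_s: 25.9
tcp_pos: [0.4736, -0.1052, 0.2073]
tcp_rot: [180.0, -0.1, 180.0]
ft_force: [0.5, -0.5, -0.1]
gripper_width: 0.0857
```

{"op": "arm_command", "data": {"steps": [[[0, 0, 0], [0, 0, 0], 0], [[0, 0, 0], [0, 0, 0], 0]]}}

```text
time_s: 26.1
tcp_pos: [0.474, -0.1037, 0.2073]
tcp_rot: [180.0, -0.1, 179.9]
ft_force: [0.4, 0.2, -0.3]
gripper_width: 0.0856
```

{"op": "arm_command", "data": {"steps": [[[0.1, -2, 0], [0, 0, 0], 0], [[0.2, -5.5, 0], [0, 0, 0], 0], [[0.3, -10, 0], [0, 0, 0], 0], [[0.4, -14.5, 0], [0, 0, 0], 0], [[0.5, -18.5, 0], [0, 0, 0], 0], [[0.5, -21.5, 0.5], [0, 0, 0], 0], [[0.5, -23.5, 2], [0, 0, 0], 0], [[0.5, -24, 4], [0, 0, 0], 0], [[0.5, -24, 6], [0, 0, 0], 0], [[0.5, -24, 7.5], [0, 0, 0], 0], [[0.5, -24, 7.5], [0, 0, 0], 0], [[0.5, -24, 7.5], [0, 0, 0], 0]]}}

```text
time_s: 27.3
tcp_pos: [0.47, -0.3424, 0.1334]
tcp_rot: [180.0, -0.0, -179.9]
ft_force: [0.8, -0.4, 0.8]
gripper_width: 0.0851
```

Run:
```python
from fitd import *
from fits import *
s=arm.state();print(s["tcp_pos"],s["tcp_rot"],s["gripper_width"]);d=grab("wrist");save(d,"w18.png");P=wpts(d)
p=slab(P,(0.4685,-0.3436),0.07,0.053,0.067);p=p[p[:,0]<.53];print("caddy",np.median(p[:,2]),len(p),rect(p))
```

```text
[ 0.46999328 -0.34240131  0.13340405] [ 1.79976048e+02 -2.26320937e-02 -1.79924403e+02] 0.08514455761846822
caddy 0.05905665393611123 5341 ((468.319091796875, -344.5841979980469), (59.82599639892578, 59.41256332397461), 89.43309020996094)
```

View pics/w18.png

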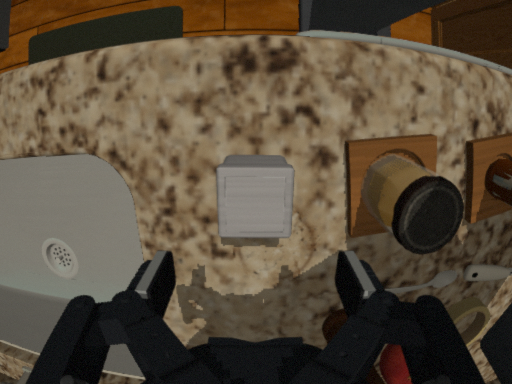

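The caddy at (255,200) is nearly centred. I'll make a small correction, then descend and grip.

{"op": "arm_command", "data": {"steps": [[[0.15, -0.15, 3], [0, 0, 0], 0], [[0.15, -0.15, 6], [0, 0, 0], 0], [[0.15, -0.15, 9], [0, 0, 0], 0], [[0.15, -0.15, 11.2], [0, 0, 0], 0], [[0.15, -0.15, 11.2], [0, 0, 0], 0], [[0.15, -0.15, 11.2], [0, 0, 0], 0.4], [[0.15, -0.15, 11.2], [0, 0, 0], 1], [[0.15, -0.15, 11.2], [0, 0, 0], 1], [[0.15, -0.15, 11.2], [0, 0, 0], 1], [[0.15, -0.15, 11.2], [0, 0, 0], 1], [[0.15, -0.15, 11.2], [0, 0, 0], 1]], "force": 40}}

```text
time_s: 28.45
tcp_pos: [0.469, -0.3453, 0.0234]
tcp_rot: [-179.9, 0.2, -180.0]
ft_force: [0.7, 1.1, 7.7]
gripper_width: 0.0597
```

{"op": "arm_command", "data": {"steps": [[[0, 0, 0], [0, 0, 0], 1], [[0, 0, -0.5], [0, 0, 0], 1], [[0, 0, -1.5], [0, 0, 0], 1], [[0, 0, -3], [0, 0, 0], 1], [[0, 0, -6], [0, 0, 0], 1], [[0, 0, -9], [0, 0, 0], 1], [[0, 0, -12], [0, 0, 0], 1], [[0, 0, -15], [0, 0, 0], 1], [[0, 0, -16], [0, 0, 0], 1], [[0, 0, -16], [0, 0, 0], 1]]}}

```text
time_s: 29.45
tcp_pos: [0.4683, -0.345, 0.183]
tcp_rot: [-179.9, 0.1, -180.0]
ft_force: [0.6, 0.2, -2.4]
gripper_width: 0.0599
```

Run:
```python
from fitd import *
from fits import *
s=arm.state();print(s["tcp_pos"],s["tcp_rot"],s["gripper_width"]);d=grab("wrist");save(d,"w19.png")
```

```text
[ 0.46830584 -0.34504399  0.18296735] [-1.79889939e+02  1.28632020e-01 -1.79994734e+02] 0.05988773790263449
```

View pics/w19.png

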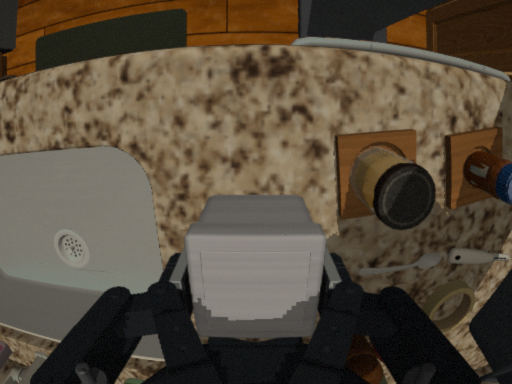

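The caddy is held straight. I'll carry it to the square rest, at x 0.494, y 0.248 and turned +9.3°.

{"op": "arm_command", "data": {"steps": [[[0, 1.5, 0], [0, 0, -1], 1], [[-0.1, 4, 0], [0, 0, -2], 1], [[-0.3, 7.5, 0], [0, 0, -3], 1], [[-0.5, 11.5, 0], [0, 0, -4], 1], [[-0.7, 15.5, 0], [0, 0, -5], 1], [[-0.9, 19.5, 0], [0, 0, -6], 1], [[-1.1, 23.5, 0], [0, 0, -7], 1], [[-1.3, 27.5, 0], [0, 0, -8], 1], [[-1.4, 31.5, 0], [0, 0, -9.3], 1], [[-1.6, 35, 0], [0, 0, -9.3], 1], [[-1.7, 38, 0], [0, 0, -9.3], 1], [[-1.8, 40, 0], [0, 0, -9.3], 1]]}}

```text
time_s: 30.7
tcp_pos: [0.4847, 0.0577, 0.1798]
tcp_rot: [180.0, -0.1, -170.6]
ft_force: [0.4, -0.6, -1.1]
gripper_width: 0.0595
```

{"op": "arm_command", "data": {"steps": [[[0, 0, 0], [0, 0, 0], 1], [[0, 0, 0], [0, 0, 0], 1]]}}

```text
time_s: 30.9
tcp_pos: [0.4852, 0.0556, 0.1802]
tcp_rot: [180.0, -0.1, -170.6]
ft_force: [0.0, -0.3, -2.1]
gripper_width: 0.0594
```

Run:
```python
from fitd import *
s=arm.state();print(s["tcp_pos"],s["tcp_rot"],s["gripper_width"]);d=grab("wrist");P=wpts(d)
q=fitrect(P,*RESTS["sq"]);print("sq x %.4f y %.4f ang %.1f res %.2fmm t %.4f n %d"%q)
y=np.radians(s["tcp_rot"][2]);D=np.array([.494,.248])-s["tcp_pos"][:2];print(D@[np.cos(y),np.sin(y)]*100,D@[np.sin(y),-np.cos(y)]*100)
```

```text
[0.48518271 0.05560179 0.18020986] [ 1.79990862e+02 -1.13260875e-01 -1.70605924e+02] 0.05941200596492545
sq x 0.4941 y 0.2466 ang 9.2 res 1.03mm t -0.0008 n 8302
-4.010304335567407 18.837877635806446
```

{"op": "arm_command", "data": {"steps": [[[-0.3, 1.5, 0], [0, 0, 0], 1], [[-0.9, 4, 0], [0, 0, 0], 1], [[-1.6, 7.5, 0], [0, 0, 0], 1], [[-2.4, 11.5, 0], [0, 0, 0], 1], [[-3.2, 15, 0], [0, 0, 0], 1], [[-3.8, 17.7, 0], [0, 0, 0], 1], [[-4, 18.8, 1], [0, 0, 0], 1], [[-4, 18.8, 4], [0, 0, 0], 1], [[-4, 18.8, 8], [0, 0, 0], 1], [[-4, 18.8, 11], [0, 0, 0], 1], [[-4, 18.8, 12.5], [0, 0, 0], 1], [[-4, 18.8, 12.5], [0, 0, 0], 1]]}}

```text
time_s: 32.15
tcp_pos: [0.4943, 0.246, 0.0543]
tcp_rot: [-179.9, -0.2, -170.7]
ft_force: [0.5, -0.9, -0.6]
gripper_width: 0.0593
```

Run:
```python
from fitd import *
s=arm.state();print(s["tcp_pos"],s["tcp_rot"],s["ft_force"]);d=grab("wrist");save(d,"w20.png")
```

```text
[0.49426055 0.24602609 0.05432186] [-179.94407477   -0.20943598 -170.74311729] [ 0.48043598 -0.88849417 -0.62601259]
```

View pics/w20.png

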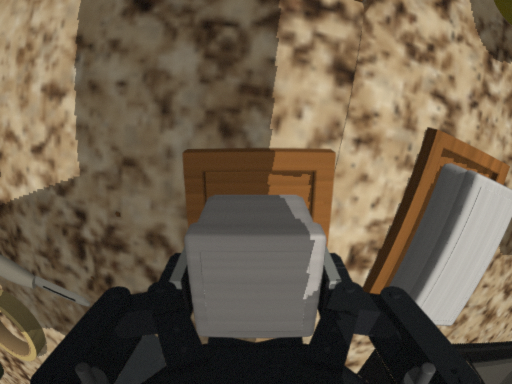

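Aligned: the rest spans 183–334 and the caddy 188–325. I'll shift 1.5 mm in +y and lower.

{"op": "arm_command", "data": {"steps": [[[0, 0.15, 0.5], [0, 0, 0], 1], [[0, 0.15, 1.3], [0, 0, 0], 1], [[0, 0.15, 2], [0, 0, 0], 1], [[0, 0.15, 2.3], [0, 0, 0], 1], [[0, 0.15, 2.3], [0, 0, 0], 1], [[0, 0.15, 2.3], [0, 0, 0], 1]]}}

```text
time_s: 32.8
tcp_pos: [0.4949, 0.2487, 0.0334]
tcp_rot: [180.0, 0.0, -170.7]
ft_force: [-0.1, -0.6, -1.7]
gripper_width: 0.0597
```

{"op": "arm_command", "data": {"steps": [[[0, 0, 0.1], [0, 0, 0], 1], [[0, 0, 0.1], [0, 0, 0], 1], [[0, 0, 0.1], [0, 0, 0], 1]]}}

```text
time_s: 33.1
tcp_pos: [0.4948, 0.2487, 0.0324]
tcp_rot: [180.0, 0.0, -170.7]
ft_force: [-0.1, 0.6, -1.2]
gripper_width: 0.0594
```

{"op": "arm_command", "data": {"steps": [[[0, 0, 0.2], [0, 0, 0], 1], [[0, 0, 0.2], [0, 0, 0], 1], [[0, 0, 0.2], [0, 0, 0], 1]]}}

```text
time_s: 33.4
tcp_pos: [0.4948, 0.2487, 0.0302]
tcp_rot: [-180.0, -0.0, -170.7]
ft_force: [-0.4, 0.8, -1.9]
gripper_width: 0.0594
```

{"op": "arm_command", "data": {"steps": [[[0, 0, 0.1], [0, 0, 0], 1], [[0, 0, 0.1], [0, 0, 0], 1], [[0, 0, 0.1], [0, 0, 0], 1]]}}

```text
time_s: 33.7
tcp_pos: [0.4949, 0.2487, 0.0295]
tcp_rot: [180.0, 0.0, -170.7]
ft_force: [-2.2, -0.3, 1.6]
gripper_width: 0.0593
```

Contact at 0.0295, as predicted for the cut-out floor. I'll look once, then release.

Run:
```python
from fitd import *
s=arm.state();print(s["tcp_pos"],s["ft_force"]);d=grab("wrist");save(d,"w21.png")
```

```text
[0.49487025 0.24874576 0.02946903] [-2.18496583 -0.31144804  1.61737137]
```

View pics/w21.png

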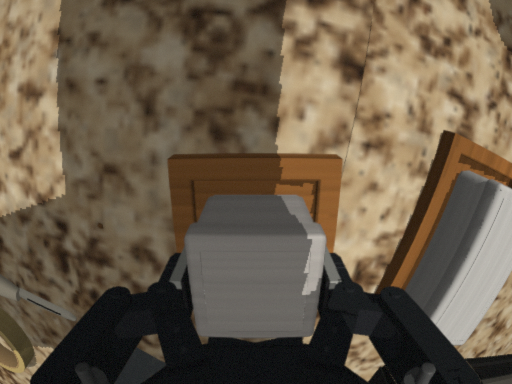

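{"op": "arm_command", "data": {"steps": [[[0, 0, 0], [0, 0, 0], 0.3], [[0, 0, 0], [0, 0, 0], 0], [[0, 0, 0], [0, 0, 0], 0], [[0, 0, 0], [0, 0, 0], 0], [[0, 0, -1], [0, 0, 0], 0], [[0, 0, -4], [0, 0, 0], 0], [[0, 0, -8], [0, 0, 0], 0], [[0, 0, -12], [0, 0, 0], 0], [[0, 0, -16], [0, 0, 0], 0], [[0, 0, -20], [0, 0, 0], 0], [[0, 0, -24], [0, 0, 0], 0], [[0, 0, -24], [0, 0, 0], 0]]}}

```text
time_s: 34.95
tcp_pos: [0.4959, 0.2492, 0.2758]
tcp_rot: [179.9, 0.5, -170.7]
ft_force: [-0.6, 0.8, 0.4]
gripper_width: 0.0854
```

Run:
```python
from fitd import *
from fits import *
s=arm.state();print(s["tcp_pos"],s["ft_force"]);d=grab("wrist");save(d,"w22.png");P=wpts(d)
def tilt(p):
    q=np.linalg.lstsq(np.c_[p[:,:2]-p[:,:2].mean(0),np.ones(len(p))],p[:,2],rcond=None)[0];return np.degrees(q[:2]).round(2),q[2].round(4)
p=slab(P,(0.494,0.2475),0.05,0.055,0.075);print("caddy",rect(p),tilt(p))
p=slab(P,(0.487,0.397),0.08,0.042,0.058);print("tin",rect(p),tilt(p))
p=slab(P,(0.4549,-0.05),0.05,0.085,0.10);print("cocoa",circ(p)[1],tilt(p))
p=slab(P,(0.469,-0.204),0.05,0.083,0.10);print("honey",circ(p)[1],tilt(p))
p=slab(P,(0.409,0.52),0.06,0.09,0.12);print("spice",circ(p)[1])
a=np.load("scene0.npz")["P"];d=grab("scene");save(d,"scene_end.png");b=pts(d)
for Q in(a,b):
    p=slab(Q,(0.65,-0.22),0.06,0.1,0.2);print("mill",len(p),np.median(p,0) if len(p) else 0,p[:,2].max())
```

```text
[0.49591896 0.24921788 0.27575982] [-0.5672758   0.82147637  0.38432563]
caddy ((494.2098083496094, 246.46299743652344), (59.25471496582031, 60.103572845458984), 8.652091026306152) (array([0.97, 0.17]), np.float64(0.0649))
tin ((486.6894836425781, 395.177734375), (56.52149200439453, 119.83174896240234), 84.25425720214844) (array([0.2 , 1.37]), np.float64(0.0498))
cocoa [ 0.45500796 -0.04839042] (array([ 0.29, -4.92]), np.float64(0.0925))
  return _methods._mean(a, axis=axis, dtype=dtype,
  ret = um.true_divide(
Traceback (most recent call last):
  File "fits.py", line 9, in circ
    pr=p[:,:2]@n.T;hi=np.percentile(pr,99,axis=0);lo=np.percentile(pr,1,axis=0)
                      ~~~~~~~~~~~~~^^^^^^^^^^^^^^
IndexError: index -1 is out of bounds for axis 0 with size 0
```

View pics/w22.png

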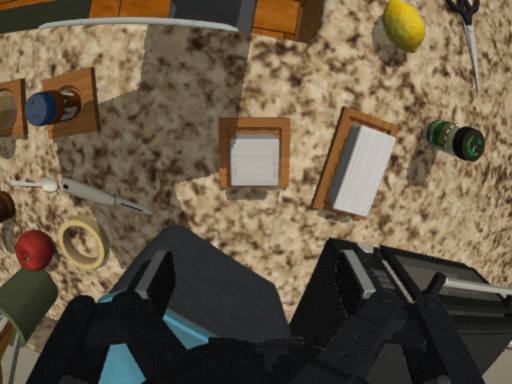

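The caddy is seated (top 0.065 m). The honey jar was out of this view, so I'll pull back to the first viewing pose for a final check of everything.

{"op": "arm_command", "data": {"steps": [[[2, -2, -1], [0, 0, 0], 0], [[4, -4, -2], [0, 0, 0], 0], [[6.5, -7, -3], [0, 0, 0], 0], [[9, -9.5, -4], [0, 0, 0], 0], [[11, -11.5, -5], [0, 0, 0], 0], [[11.7, -12.2, -5.5], [0, 0, 0], 0], [[11.7, -12.2, -5.5], [0, 0, 0], 0], [[11.7, -12.2, -5.5], [0, 0, 0], 0]]}}

```text
time_s: 35.8
tcp_pos: [0.3993, 0.1098, 0.3237]
tcp_rot: [180.0, -0.0, -170.7]
ft_force: [0.8, -0.0, 0.2]
gripper_width: 0.0856
```

Run:
```python
from fitd import *
from fits import *
s=arm.state();print(s["tcp_pos"],s["ft_force"],s["time_s"]);d=grab("wrist");save(d,"w23.png");P=wpts(d)
def tilt(p):
    q=np.linalg.lstsq(np.c_[p[:,:2]-p[:,:2].mean(0),np.ones(len(p))],p[:,2],rcond=None)[0];return np.degrees(q[:2]).round(2),q[2].round(4)
for n,c,r,z0,z1 in[("caddy",(0.494,0.2475),.05,.06,.072),("tin",(0.487,.397),.08,.045,.057),("cocoa",(.4549,-.05),.035,.088,.1),("honey",(.469,-.204),.045,.086,.1),("spice",(.409,.52),.06,.095,.12)]:
    p=slab(P,c,r,z0,z1)
    print(n,len(p),(rect(p) if n in("caddy","tin") else circ(p)[1]) if len(p)>5 else 0,tilt(p) if len(p)>5 else 0)
for n in RESTS:print(n,"x %.4f y %.4f ang %.1f res %.2fmm t %.4f n %d"%fitrect(P,*RESTS[n]))
a=np.load("scene0.npz")["P"];d=grab("scene");save(d,"scene_end.png");b=pts(d)
for Q in(a,b):
    p=slab(Q,(0.65,-0.22),0.06,0.1,0.2);print("mill",len(p),np.median(p,0),p[:,2].max())
    p=slab(Q,(0.41,0.52),0.06,0.06,0.12);print("spice",len(p),np.median(p,0),p[:,2].max())
```

```text
[0.39932371 0.10982127 0.32368304] [ 0.79794374 -0.00174205  0.15786075] 35.8
caddy 1313 ((494.24169921875, 245.9980926513672), (60.61513900756836, 60.569488525390625), 9.82614803314209) (array([0.63, 0.54]), np.float64(0.0648))
tin 1679 ((486.687744140625, 395.2388000488281), (58.177734375, 121.5537109375), 85.28451538085938) (array([0.27, 0.89]), np.float64(0.0499))
cocoa 707 [ 0.45438636 -0.04955702] (array([ 1.45, -1.27]), np.float64(0.0931))
honey 945 [ 0.4682471  -0.20513438] (array([ 0.15, -0.71]), np.float64(0.0902))
spice 372 [0.40900067 0.51960749] (array([0.94, 4.85]), np.float64(0.1026))
obl x 0.4867 y 0.3963 ang -5.8 res 1.38mm t -0.0012 n 6525
sq x 0.4939 y 0.2466 ang 9.8 res 1.36mm t -0.0008 n 3416
sm x 0.4549 y -0.0508 ang 12.6 res 1.20mm t -0.0007 n 4286
lg x 0.4685 y -0.2045 ang 7.5 res 1.60mm t -0.0007 n 2943
mill 301 [ 0.64635403 -0.23862166  0.14465409] 0.17564322890393902
spice 188 [0.40557614 0.51146462 0.09526416] 0.11541514642950235
mill 300 [ 0.64510212 -0.23846353  0.14435609] 0.1769168475860089
spice 188 [0.40502071 0.5105877  0.096011  ] 0.11571135010803313
```

View pics/w23.png

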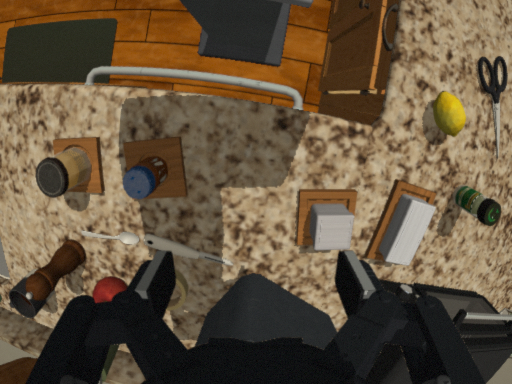

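View pics/scene_end.png

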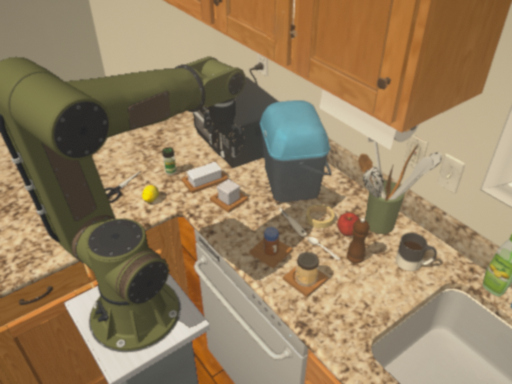

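All four things stand in their rests, within about 1 mm of centre, with tops at 0.050, 0.065, 0.093 and 0.090 m (expected 0.051, 0.066, 0.094 and 0.092). The mill and spice jar haven't moved, and the arm is clear.

```bash
python3 -c "
from plant import job;print(job.job_done())"
```

```text
the job is handed in; nothing more can be done
None
```

All four things are standing upright and fully down in their own rests, and I handed the job in at about 36 s of the 120 s allowed. I moved the honey jar first, then the brown jar, the oblong tin and the square caddy.

| Thing | Distance from its cut-out's centre | Top height measured (expected) |
|---|---|---|
| Honey jar | within about 1 mm | 0.090 m (0.092 m) |
| Brown jar | within about 1 mm | 0.093 m (0.094 m) |
| Oblong tin | within about 1 mm | 0.050 m (0.051 m) |
| Square caddy | within about 1 mm | 0.065 m (0.066 m) |

- **Heights:** all four read 1–2 mm low, which matches the wrist camera's own offset.
- **Bystanders:** the pepper mill and the spice jar are within about 1 mm of where they started, and the arm was clear of everything.
- **Disagreements:** the wrist camera showed things 1.5–2 mm to the −y side of where the arm said they were. I corrected for that on the tin and the caddy only. The scene camera's depth was 3–6 mm off, so I did not use it for positions.
- **Failed checks:** one check script stopped because the honey jar was out of view, and I repeated it from a better pose. Lowering the honey jar pressed it on its floor with about 31 N for a moment, so I backed off 2 mm before releasing it.

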